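Vacuum-seal a jar of nuts

ROBOT

A 6-joint arm with a two-finger parallel gripper is mounted at the origin on a cart in front of the work surface, level with it; the furniture and walls round the work are solid. World frame = base frame: x ahead of the robot, y to its left, z up, the work surface at z = 0. Lengths are in mm, angles in rad, forces in N, time in s.
With the tool pointing down it reaches from about 250 to 800 mm from the base axis. Payload 3.9 kg.
Tool frame: the origin (TCP) lies on the centre line of the jaws, within the pads' length; the fingertips stand 8 mm ahead of it and the grasp point (between the pads) lies 11 mm behind it; z points along the fingers, y is the line along which they close (so a half turn about z gives the same grasp; the last joint's range is limited). The gripper opens to 85 mm and grips with 20 to 120 N. Pads are 22 mm wide; open, the fingers measure 114 mm over their backs; the gripper's body (76 mm by 85 mm) begins 54 mm behind the grasp point. The pads swing forward as they close: fully open they stand 13 mm farther back than shut.
Start: joints at [1.189, 0.26, -0.138, 1.173, 0, 1.571], TCP at [195.605, 487.19, 239.304] pointing down, gripper open.
Joint ranges: [-2.78, 2.78], [-0.83, 1.72], [-1.28, 1.37], [-1.9, 2.12], [-1.57, 1.48], [-3.14, 3.14]. Speed limits (rad/s): [2.57, 2.57, 3.14, 3.14, 3.14, 3.14].

INTERFACE

Orientations are given as a unit quaternion [w, x, y, z].
In Python, from plant import robot gives the robot as it stands.
- The arm moves only by the tool play_rows, never from a script. Its argument "commands" is a list of rows, each an object of numbers: "dx", "dy", "dz": the shift along the tool's x, y, z in m; "ax", "ay", "az": the turn, a rotation vector about the tool's x, y, z in degrees; "jaw": the finger opening in m, from 0 to 0.0854. A call has 1 to 20 rows; each row is the pose to reach, as a shift and turn from the pose commanded when the call began, along the tool's axes at that moment; what a row does not reach only later rows make up. A row lasts 1/12 s, in which the tool goes at most 41.7 mm and 7.16 degrees, less where a joint would pass 70% of its speed; a pose out of reach is approached as far as the arm can. A call with a gripper value outside its range is refused whole. The fingers move at their own pace and stop on an object; the grip force is fixed at half the most. Time passes only in rows, so rows that repeat a pose let the fingers close. It gives the time, the measured TCP pose, the force, the opening and the grip force at its end, in the units of the state.
- robot.get_obs(): the state, without advancing time (a new reading comes with each control period).
- robot.snapshot(name): name is "side" or "top"; returns a dict with "frame" (480x640x3 uint8, blue, green, red), "range_z" (480x640 float32, mm along the optical axis (not along the pixel's ray), 0 where there is no reading), "camera_matrix" (3x3 intrinsics, pixels), "rvec" (rotation vector, rad) and "tvec" (3), from world to camera coordinates, as OpenCV has them. Camera axes: x right, y down, z forward; pixel columns grow to the right and rows downward; lengths in mm; the calibration is good to about 2 mm. A picture is of the moment at which its call begins.
- robot.hand_in(): hands the job in; it is judged then, once.
The state is a dict: "time": time; "qpos": joint angles; "dq": joint speeds; "joint_efforts": joint torques, N m; "ee_pos": TCP position; "orientation": TCP orientation; "force": force on the tool from outside, world axes, zero at the start; "wrist_torque": the same for the moment, N m; "gripper_width": opening from 0.0 (shut) to 1.0 (fully open); "gripper_force": force on a finger pad.
Only numpy, scipy, OpenCV 4.12 (cv2) and the standard library are available. Lean on these libraries where they do the work, as an engineer would, in place of code of your own. Each camera call takes 0.05 s, during which the arm holds its last target. There are 200 camera calls.

TASK

Vacuum-seal the smaller jar of nuts: lay the smaller lid squarely on its mouth with the rubber plug in the neck, and stand the vacuum sealer upright over lid and neck, down on the jar's shoulder. Then, with the sealer no longer gripped, press its top button right down with a light push of at most about 2 kg (20 N) for at least three seconds and finish while still holding it down. Keep the jar standing where it is, never load it hard, and leave the other things alone.

Things in the scene. Friction and masses are not known exactly. Their poses are not given: they have to be found in the camera images.
- jar: the smaller of two clear glass jars of hazelnuts, loose, 0.55 kg. Origin: centre of its underside, z up. Round body 92 mm across up to a flat shoulder at 80 mm; then a plain neck, 62 mm outside, 55 mm inside, rim at 98 mm. Open at the start. Stands in the middle of the worktop or on the left; the sealer has the other place
- lid: the smaller of two round steel lids, loose, 60 g. Origin: centre of its underside, z up; it lies right way up, plug down. Rubber plug 50 mm across, 5 mm high; above it the steel disc 66 mm across, 6 mm thick (5 to 11 mm over the origin), to grip across. Seated on the jar its origin is 93 mm above the jar's
- sealer: round white jar vacuum sealer, loose, 0.36 kg, standing on its bell. Origin: centre of its lower rim, z up. Bell 87 mm across, inside 77 mm for the lowest 4 mm then 73 mm, 26 mm deep; from 36 to 88 mm a round motor body 53 mm across to grip; ends at 94 mm, button on top. Seated on the jar, its rim is on the shoulder, origin 80 mm above the jar's, and the bell clears the lid
- sealer_button (a joint): spring push button on top of the sealer: travel downward in m, 0 is up, 0.006 is right down on its stop. The spring takes 3.5 N to start and 7.7 N at the stop, and pushes back at once when let go
- button_top (a point): centre of the button's top face, 35 mm across; 103 mm above the sealer's origin when up. It moves down with the button
- wide_lid: the larger steel lid, 88 mm across and 11 mm high, belongs to the big jar; leave it. It and the smaller lid swap places between starts. Origin at the centre of its underside
- big_jar: the bigger jar of hazelnuts, 112 mm across, 132 mm high, further back; leave it. Origin at the centre of its underside
- kitchen_timer: black wind-up timer about 80 mm high, bystander. Origin at its underside
- lemon: lemon 78 x 55 mm, 56 mm high, bystander. Origin at its underside
- teaspoon: steel teaspoon 138 mm long, bystander. Origin at its underside
- fork: steel dinner fork 193 mm long, bystander. Origin at its underside
Things that resemble listed ones, but are neither listed nor needed, are in the scene too. What is shaped like the sealer but blue is not meant. What is shaped like the jar but yellow is not meant.

How it is judged (in metres and radians):
On the way, in this order (a step that is already met when the one before it is completed fails the run):
1. the smaller lid lies seated on the small jar, let go (horizontal distance between lid and jar below 0.005 m and z of lid in the frame of jar between 0.09 and 0.0955 m and angle between the z axis of lid and the z axis of jar, either way round below 0.05 rad and contact force between the fingers and lid below 0.2 N), for 0.2 s.
2. the sealer stands over the lid on the jar's shoulder, let go (horizontal distance between sealer and jar below 0.0065 m and z of sealer in the frame of jar between 0.077 and 0.083 m and angle between the z axis of sealer and the z axis of jar, either way round below 0.05 rad and contact force between the fingers and sealer below 0.2 N), for 0.2 s.
3. the button is kept right down for two seconds without a break (value of joint sealer_button above 0.005 m and contact force between the fingers and sealer between 2 and 28 N), for 2 s.
At the end, for the whole second after the job is handed in: Fingers hold the button at least 5 of its 6 mm down with 2 to 28 N; the sealer stands on the jar's shoulder (centred within 6.5 mm, height 3 mm, 0.05 rad); the smaller lid is seated in the neck (centred within 5 mm, height 3 mm, 0.05 rad); the jar stands upright, at rest (all of step 3 and horizontal distance between sealer and jar below 0.0065 m and z of sealer in the frame of jar between 0.077 and 0.083 m and angle between the z axis of each of sealer, lid and the z axis of jar, either way round below 0.05 rad and horizontal distance between lid and jar below 0.005 m and z of lid in the frame of jar between 0.09 and 0.0955 m and angle between jar's own z axis and vertical below 0.05 rad and height (world z) of jar below 0.005 m and linear speed of jar below 0.01 m/s); the arm keeps its last pose, push and grip.
It fails at once if the jar is tipped or shoved more than 40 mm (angle between jar's own z axis and vertical above 0.25 rad or distance of jar from where it was at the start of the episode above 0.04 m).
It fails at once if the jar is loaded hard (over 60 N) by the sealer or the lid (contact force between any of sealer, lid and jar above 60 N).
It fails at once if a bystander is moved more than 30 mm (distance of any of wide_lid, big_jar, kitchen_timer, lemon, teaspoon, fork from where it was at the start of the episode above 0.03 m).
It also fails if it takes over 72 s, if anything falls off the work surface, if the arm or the gripper's body presses on something with over 40 N, if the wrist force passes 120 N, or if a joint passes its speed limit or range.

## Working session

There is one attempt and no reset: what is moved stays moved. The work goes in short steps, Python scripts to look and compute and a tool call to move; the robot and the scene stay as the last step left them, time stands still between calls to the robot, and variables do not carry over. Pictures are saved under pics/ and viewed, at most 10 in all, crops included, and the job is handed in when it is done.

Besides the shell and the picture viewer there is one more tool, called after ">>>" as name([rows], argument=value, ...), one row to a line, values as JSON. play_rows: Moves the arm, as the interface text tells. Its arguments: {"type":"object","properties":{"commands":{"type":"array"}},"required":["commands"]}

```bash
ls; mkdir -p pics
cat > h.py <<'E'
import numpy as np, cv2
from plant import robot
def snap(name):
    s=robot.snapshot(name); np.savez(''+name+'.npz',**{k:np.asarray(v) for k,v in s.items()}); return s
def load(name): return dict(np.load(''+name+'.npz'))
def cloud(s):
    K=np.array(s['camera_matrix']);R,_=cv2.Rodrigues(np.array(s['rvec'],float));t=np.array(s['tvec'],float).reshape(3)
    z=s['range_z'];v,u=np.mgrid[0:480,0:640]
    P=np.stack([(u-K[0,2])/K[0,0]*z,(v-K[1,2])/K[1,1]*z,z],-1)
    W=(P-t)@R; W[z==0]=np.nan
    return W
def pix(s,u,v,zw):
    K=np.array(s['camera_matrix']);R,_=cv2.Rodrigues(np.array(s['rvec'],float));t=np.array(s['tvec'],float).reshape(3)
    d=R.T@np.linalg.inv(K)@np.array([u,v,1.]);c=-R.T@t
    return c+d*(zw-c[2])/d[2]
E
python3 - <<'E'
from h import *
for n in('top','side'):
    s=snap(n);cv2.imwrite(f'pics/{n}0.png',s['frame'])
    R,_=cv2.Rodrigues(np.array(s['rvec'],float));print(n,-R.T@np.array(s['tvec']).reshape(3),s['camera_matrix'])
print(robot.get_obs())
E
```

```text
pics
top [ 359.33615237   70.68263237 1164.06754167] [[528.07692349   0.         312.3503085 ]
 [  0.         528.07692349 242.94908779]
 [  0.           0.           1.        ]]
side [ 407.05658446 1230.59916105  854.05427448] [[544.58912404   0.         314.14242705]
 [  0.         544.58912404 241.09880762]
 [  0.           0.           1.        ]]
{'time': 0.1, 'qpos': array([ 1.18895572e+00,  2.60585921e-01, -1.39283790e-01,  1.17271424e+00,
       -6.92434996e-06,  1.57078151e+00]), 'dq': array([ 1.24391596e-03,  9.28637004e-05,  3.91858778e-03,  7.49677755e-04,
       -3.81746718e-05,  9.63418446e-04]), 'joint_efforts': array([ 5.55814449e-05, -4.06507409e+01,  2.54526830e+01,  1.00315246e-02,
       -4.93133700e-05,  1.10480278e-05]), 'ee_pos': array([195.39837804, 486.60630392, 238.54858872]), 'orientation': array([-1.66218956e-04,  1.89755201e-01,  9.81831027e-01, -8.78225471e-04]), 'force': array([ 0.27401462,  0.05960247, -0.10047417]), 'wrist_torque': array([-0.00557309,  0.01306032, -0.06274859]), 'gripper_force': 0.0, 'gripper_width': 1.0013728155587691}
```

View pics/top0.png

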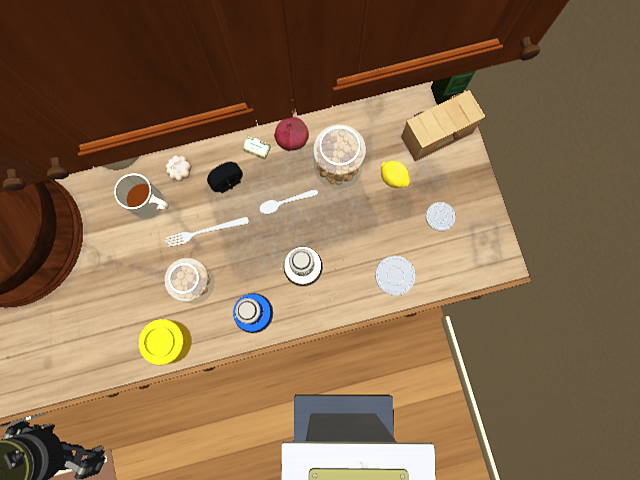

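View pics/side0.png

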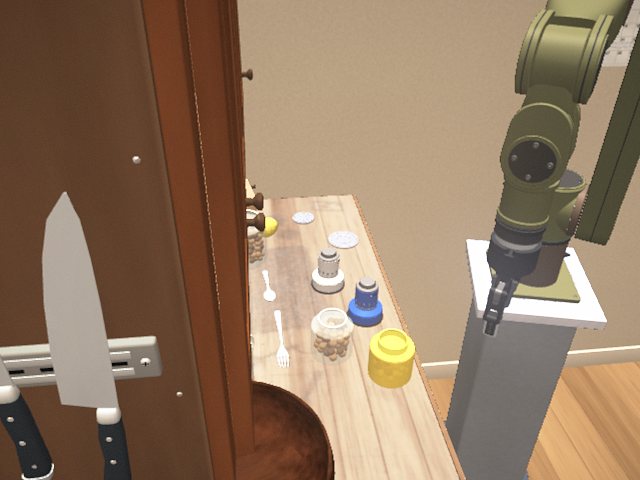

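Top picture candidates:
- **Jar:** clear jar at (186,280). The yellow jar at (161,342) and the big jar at (340,152) are not meant.
- **Sealer:** white one at (302,265). The blue one at (253,312) is not meant.
- **Lid:** the smaller at (441,216). The wide lid is at (395,275).

I choose (186,280), (302,265) and (441,216), then measure them and check in a crop.

```bash
cat >> h.py <<'E'
def circ(W,uv,r,zlo,zhi):
    u,v=uv;m=np.zeros(W.shape[:2],np.uint8);cv2.circle(m,(int(u),int(v)),r,1,-1)
    p=W[(m>0)&(W[...,2]>zlo)&(W[...,2]<zhi)]
    if len(p)<5: return None
    c,rad=cv2.minEnclosingCircle(p[:,:2].astype(np.float32))
    return np.round(np.r_[c,2*rad,p.mean(0),len(p)],1)
E
python3 - <<'E'
from h import *
s=load('top');W=cloud(s)
for n,uv,r,bands in [('lid',(441,216),22,[(5,20)]),('wide',(395,275),26,[(5,20)]),('jar',(186,280),30,[(70,88),(90,105)]),('sealer',(302,265),28,[(5,40),(80,92),(92,99),(99,108)]),('blue',(253,312),28,[(92,99),(99,108)]),('yellow',(161,342),30,[(70,88),(90,105)]),('big',(340,152),36,[(120,140)])]:
    for b in bands: print(n,b,circ(W,uv,r,*b))
f=s['frame']
print('table z',[np.round(W[v,u],1) for u,v in [(440,260),(250,260),(340,300)]])
a=cv2.resize(f[220:340,120:330],None,fx=3.6,fy=3.6,interpolation=2);b=cv2.resize(f[190:305,360:470],None,fx=3.6,fy=3.6,interpolation=2)
c=np.zeros((600,800,3),np.uint8);c[:300,:525]=a[:300,:525] if 0 else cv2.resize(f[220:340,120:330],(525,300));c[300:600,:287]=cv2.resize(f[190:305,360:470],(287,300))
cv2.imwrite('pics/crop.png',c)
E
```

```text
lid (5, 20) [ 642.7 -198.2   87.9  637.2 -191.5   11.   666. ]
wide (5, 20) [ 498.   -92.1  105.2  504.3  -87.3   10.9 1253. ]
jar (70, 88) [ 487.6  355.3   91.9  486.4  353.1   79.5 1295. ]
jar (90, 105) [487.6 355.8  62.7 487.2 355.7  96.9 208. ]
sealer (5, 40) [523.1 119.5 120.1 514.1 113.2  29.1 533. ]
sealer (80, 92) [523.3 115.1  54.4 519.4 114.6  89.2 105. ]
sealer (92, 99) [523.8 115.5  51.3 522.7 115.1  94.4 204. ]
sealer (99, 108) [524.8 115.5  34.3 524.6 115.5 102.9 211. ]
blue (92, 99) [422.5 222.8  51.9 420.6 224.   94.6 189. ]
blue (99, 108) [422.4 223.8  34.9 422.3 223.1 102.6 226. ]
yellow (70, 88) [ 360.   400.9   92.6  359.6  398.2   79.7 1381. ]
yellow (90, 105) [359.8 401.6  63.4 360.  401.2  96.9 222. ]
big (120, 140) [758.1  36.5  85.2 759.1  36.3 129.2 341. ]
table z [array([ 538.6, -188.9,    1. ]), array([538.7, 233.7,  -0.7]), array([449.9,  33.1,  -0.7])]
```

View pics/crop.png

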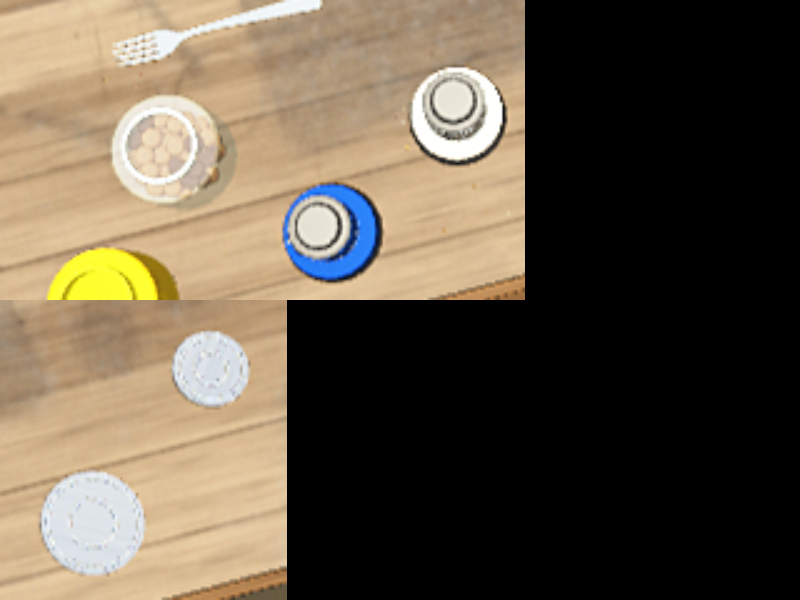

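The crop confirms the clear small jar, the white sealer and the smaller lid, which sits at crop (210,368), i.e. (440.5,216) full-frame. Next I get a better lid centre, the fingertip reach and the cabinet front.

```bash
cat >> h.py <<'E'
from scipy.spatial.transform import Rotation as Rn
def tool():
    o=robot.get_obs();q=o['orientation'];return o,Rn.from_quat([q[1],q[2],q[3],q[0]])
def blob(W,uv,r,zlo,zhi):
    u,v=uv;m=np.zeros(W.shape[:2],np.uint8);cv2.circle(m,(int(u),int(v)),r,1,-1)
    m=((m>0)&(W[...,2]>zlo)&(W[...,2]<zhi)).astype(np.uint8);m=cv2.morphologyEx(m,cv2.MORPH_OPEN,np.ones((5,5)))
    n,l,st,c=cv2.connectedComponentsWithStats(m);k=1+np.argmax(st[1:,4]);p=W[l==k]
    cc,rad=cv2.minEnclosingCircle(p[:,:2].astype(np.float32))
    return np.round(np.r_[cc,2*rad,p.mean(0),len(p)],1)
E
python3 - <<'E'
from h import *
s=load('top');W=cloud(s)
print(blob(W,(441,216),24,5.,15),blob(W,(441,216),24,7.5,15),blob(W,(395,275),28,7.5,15))
o,R=tool();print(np.round(R.as_matrix(),3),o['ee_pos'])
for n in('side','top'):
    S=load(n);w=cloud(S);p=w[np.isfinite(w[...,2])]
    d=p[(np.hypot(p[:,0]-195.4,p[:,1]-486.6)<80)&(p[:,2]>150)]
    print(n,'lowest',np.sort(d[:,2])[:8], d[np.argsort(d[:,2])[:3]])
    c=p[(p[:,2]>180)&(p[:,0]>350)&(abs(p[:,1])<500)]
    for zl in range(180,900,80):
        q=c[(c[:,2]>zl)&(c[:,2]<zl+80)]
        if len(q): print(zl,len(q),np.percentile(q[:,0],[0,2,50]).round())
E
```

```text
[ 637.1 -191.8   64.1  635.9 -191.5   11.   458. ] [ 634.1 -192.9   59.4  633.2 -187.9   11.2  175. ] [ 492.1 -111.3   42.7  494.9 -108.4   10.8  132. ]
[[-0.928  0.373 -0.001]
 [ 0.373  0.928 -0.002]
 [-0.    -0.002 -1.   ]] [195.39837804 486.60630392 238.54858872]
side lowest [242.78985116 242.87530129 243.69422855 243.79821139 244.03664373
 244.18164211 244.52406111 244.60468138] [[216.34376138 531.46635197 242.78985116]
 [205.63259436 534.7358724  242.87530129]
 [212.0619451  534.21008475 243.69422855]]
180 3906 [350. 360. 599.]
260 4222 [350. 360. 596.]
340 4722 [350. 360. 604.]
420 5379 [350. 361. 608.]
500 5602 [350. 361. 607.]
580 1822 [350. 364. 638.]
660 121 [618. 618. 648.]
top lowest [241.92847922 242.4239356  244.29621987 244.84531377 245.13700188
 245.80166074 246.11951334 246.83392288] [[210.44051802 526.14778837 241.92847922]
 [184.05202782 437.46083854 242.4239356 ]
 [212.42195113 525.13033484 244.29621987]]
180 6619 [350. 359. 599.]
260 7804 [351. 364. 587.]
340 17314 [398. 459. 697.]
420 21726 [522. 584. 717.]
500 20364 [618. 627. 717.]
580 15159 [630. 644. 689.]
660 8462 [644. 648. 669.]
740 111 [655. 656. 658.]
```

Run:
```python
from h import *
s=load('top');w=cloud(s);p=w[np.isfinite(w[...,2])]
for y in range(-250,500,75):
    q=p[(abs(p[:,1]-y)<15)&(p[:,0]>450)&(p[:,2]>200)]
    if len(q): i=np.argsort(q[:,0])[:40]; print(y,q[i].mean(0).round(),'zmin',q[:,2].min().round())
# lid by colour
f=s['frame'].astype(int);hsv=cv2.cvtColor(s['frame'],cv2.COLOR_BGR2HSV)
m=((f[...,0]-f[...,2])>-12)[190:245,415:470].astype(np.uint8)
m=cv2.morphologyEx(m,cv2.MORPH_CLOSE,np.ones((5,5)))
n,l,st,c=cv2.connectedComponentsWithStats(m);k=1+np.argmax(st[1:,4]);print(st[k],c[k]);uv=c[k]+[415,190];print(uv,pix(s,*uv,11))
```

```text
-250 [ 786. -240.  425.] zmin 357.0
-175 [ 795. -162.  443.] zmin 356.0
-100 [775. -87. 471.] zmin 357.0
-25 [755. -11. 494.] zmin 357.0
50 [734.  64. 537.] zmin 356.0
125 [714. 139. 538.] zmin 342.0
200 [694. 214. 521.] zmin 356.0
275 [674. 289. 578.] zmin 357.0
350 [654. 364. 627.] zmin 357.0
425 [635. 437. 397.] zmin 356.0
[ 11  12  29  29 657] [25.22526636 25.93759513]
[440.22526636 215.93759513] [ 636.50429332 -191.23210049   11.        ]
```

```bash
cat >> h.py <<'E'
def go(x,y,z,yaw=None):
    "yaw: world angle (deg) of tool y, tool pointing down"
    o,R=tool();p=o['ee_pos']
    if yaw is None: yaw=np.degrees(np.arctan2(y,x))
    c,s_=np.cos(np.radians(yaw)),np.sin(np.radians(yaw))
    T=np.array([[-s_,c,0],[c,s_,0],[0,0,-1.]])
    d=R.inv().apply(np.array([x,y,z])-p)/1000;a=(R.inv()*Rn.from_matrix(T)).as_rotvec(degrees=True)
    print('d',d.round(4),'a',a.round(2),'yaw',round(yaw,1),'| t',o['time'],'at',p.round(1),'F',o['force'].round(1),'q',o['qpos'].round(2),'w',o['gripper_width'],o['gripper_force'])
E
python3 -c "
from h import *
go(636.5,-191.3,120)"
```

```text
d [-0.6619 -0.4645  0.1194] a [-8.000e-02  8.000e-02  8.485e+01] yaw -16.7 | t 0.1 at [195.4 486.6 238.5] F [ 0.3  0.1 -0.1] q [ 1.19  0.26 -0.14  1.17 -0.    1.57] w 1.0013728155587691 0.0
```

>>> play_rows([
  {"dx": -0.662,"dy": -0.4645,"dz": 0.119,"az": 84.9},
  {"dx": -0.662,"dy": -0.4645,"dz": 0.119,"az": 84.9},
  {"dx": -0.662,"dy": -0.4645,"dz": 0.119,"az": 84.9},
  {"dx": -0.662,"dy": -0.4645,"dz": 0.119,"az": 84.9},
  {"dx": -0.662,"dy": -0.4645,"dz": 0.119,"az": 84.9},
  {"dx": -0.662,"dy": -0.4645,"dz": 0.119,"az": 84.9},
  {"dx": -0.662,"dy": -0.4645,"dz": 0.119,"az": 84.9},
  {"dx": -0.662,"dy": -0.4645,"dz": 0.119,"az": 84.9},
  {"dx": -0.662,"dy": -0.4645,"dz": 0.119,"az": 84.9},
  {"dx": -0.662,"dy": -0.4645,"dz": 0.119,"az": 84.9},
  {"dx": -0.662,"dy": -0.4645,"dz": 0.119,"az": 84.9},
  {"dx": -0.662,"dy": -0.4645,"dz": 0.119,"az": 84.9},
  {"dx": -0.662,"dy": -0.4645,"dz": 0.119,"az": 84.9},
  {"dx": -0.662,"dy": -0.4645,"dz": 0.119,"az": 84.9},
  {"dx": -0.662,"dy": -0.4645,"dz": 0.119,"az": 84.9},
  {"dx": -0.662,"dy": -0.4645,"dz": 0.119,"az": 84.9},
  {"dx": -0.662,"dy": -0.4645,"dz": 0.119,"az": 84.9},
  {"dx": -0.662,"dy": -0.4645,"dz": 0.119,"az": 84.9},
  {"dx": -0.662,"dy": -0.4645,"dz": 0.119,"az": 84.9},
  {"dx": -0.662,"dy": -0.4645,"dz": 0.119,"az": 84.9},
])

```text
validation failed for argument at $.co...
```

```bash
python3 -c "
from h import *
go(636.5,-191.3,35)"
```

```text
d [-0.6619 -0.4644  0.2044] a [-8.000e-02  8.000e-02  8.485e+01] yaw -16.7 | t 0.1 at [195.4 486.6 238.5] F [ 0.3  0.1 -0.1] q [ 1.19  0.26 -0.14  1.17 -0.    1.57] w 1.0013728155587691 0.0
```

>>> play_rows([
  {"dx": -0.03,"dy": -0.02,"dz": 0.005,"ax": 0,"ay": 0,"az": 4,"jaw": 0.085},
])

```text
time: 0.18
ee_pos: [214.7, 461.8, 234.3]
orientation: [-0.001, 0.222, 0.975, 0.002]
force: [1.5, 0.6, 0.4]
gripper_width: 0.998
gripper_force: 0.0
```

```bash
python3 -c "
from h import *
go(636.5,-191.3,120)"
```

```text
d [-0.6631 -0.4068  0.1111] a [ 0.09 -0.28 81.09] yaw -16.7 | t 0.1833 at [214.7 461.8 234.3] F [1.5 0.6 0.4] q [ 1.13  0.23 -0.19  1.15  0.    1.58] w 0.9975593747110658 0.0
```

>>> play_rows([
  {"dx": -0.663,"dy": -0.407,"dz": 0.111,"ax": 0,"ay": 0,"az": 81,"jaw": 0.085},
  {"dx": -0.663,"dy": -0.407,"dz": 0.111,"ax": 0,"ay": 0,"az": 81,"jaw": 0.085},
  {"dx": -0.663,"dy": -0.407,"dz": 0.111,"ax": 0,"ay": 0,"az": 81,"jaw": 0.085},
  {"dx": -0.663,"dy": -0.407,"dz": 0.111,"ax": 0,"ay": 0,"az": 81,"jaw": 0.085},
  {"dx": -0.663,"dy": -0.407,"dz": 0.111,"ax": 0,"ay": 0,"az": 81,"jaw": 0.085},
  {"dx": -0.663,"dy": -0.407,"dz": 0.111,"ax": 0,"ay": 0,"az": 81,"jaw": 0.085},
  {"dx": -0.663,"dy": -0.407,"dz": 0.111,"ax": 0,"ay": 0,"az": 81,"jaw": 0.085},
  {"dx": -0.663,"dy": -0.407,"dz": 0.111,"ax": 0,"ay": 0,"az": 81,"jaw": 0.085},
  {"dx": -0.663,"dy": -0.407,"dz": 0.111,"ax": 0,"ay": 0,"az": 81,"jaw": 0.085},
  {"dx": -0.663,"dy": -0.407,"dz": 0.111,"ax": 0,"ay": 0,"az": 81,"jaw": 0.085},
  {"dx": -0.663,"dy": -0.407,"dz": 0.111,"ax": 0,"ay": 0,"az": 81,"jaw": 0.085},
  {"dx": -0.663,"dy": -0.407,"dz": 0.111,"ax": 0,"ay": 0,"az": 81,"jaw": 0.085},
  {"dx": -0.663,"dy": -0.407,"dz": 0.111,"ax": 0,"ay": 0,"az": 81,"jaw": 0.085},
  {"dx": -0.663,"dy": -0.407,"dz": 0.111,"ax": 0,"ay": 0,"az": 81,"jaw": 0.085},
  {"dx": -0.663,"dy": -0.407,"dz": 0.111,"ax": 0,"ay": 0,"az": 81,"jaw": 0.085},
  {"dx": -0.663,"dy": -0.407,"dz": 0.111,"ax": 0,"ay": 0,"az": 81,"jaw": 0.085},
  {"dx": -0.663,"dy": -0.407,"dz": 0.111,"ax": 0,"ay": 0,"az": 81,"jaw": 0.085},
  {"dx": -0.663,"dy": -0.407,"dz": 0.111,"ax": 0,"ay": 0,"az": 81,"jaw": 0.085},
  {"dx": -0.663,"dy": -0.407,"dz": 0.111,"ax": 0,"ay": 0,"az": 81,"jaw": 0.085},
  {"dx": -0.663,"dy": -0.407,"dz": 0.111,"ax": 0,"ay": 0,"az": 81,"jaw": 0.085},
])

```text
time: 1.85
ee_pos: [637.7, -204.1, 120.8]
orientation: [0.001, 0.805, 0.594, -0.0]
force: [0.8, -0.1, -0.2]
gripper_width: 0.995
gripper_force: 0.0
```

```bash
python3 -c "
from h import *
go(636.5,-191.3,35)"
```

```text
d [ 0.0121 -0.0051  0.0857] a [ 0.11  0.13 -0.45] yaw -16.7 | t 1.85 at [ 637.7 -204.1  120.8] F [ 0.8 -0.1 -0.2] q [-0.31  0.57  0.04  1.04 -0.    1.56] w 0.9952960439122345 0.0
```

>>> play_rows([
  {"dx": 0.012,"dy": -0.005,"dz": 0.04,"ax": 0.1,"ay": 0.1,"az": -0.4,"jaw": 0.085},
  {"dx": 0.012,"dy": -0.005,"dz": 0.07,"ax": 0.1,"ay": 0.1,"az": -0.4,"jaw": 0.085},
  {"dx": 0.012,"dy": -0.005,"dz": 0.085,"ax": 0.1,"ay": 0.1,"az": -0.4,"jaw": 0.085},
  {"dx": 0.012,"dy": -0.005,"dz": 0.085,"ax": 0.1,"ay": 0.1,"az": -0.4,"jaw": 0.085},
  {"dx": 0.012,"dy": -0.005,"dz": 0.085,"ax": 0.1,"ay": 0.1,"az": -0.4,"jaw": 0.085},
  {"dx": 0.012,"dy": -0.005,"dz": 0.085,"ax": 0.1,"ay": 0.1,"az": -0.4,"jaw": 0.085},
])

```text
time: 2.35
ee_pos: [634.4, -185.2, 39.5]
orientation: [-0.001, 0.801, 0.599, 0.001]
force: [-0.3, -0.8, -0.3]
gripper_width: 0.993
gripper_force: 0.0
```

Run:
```python
from h import *
go(636.5,-191.3,5)
s=snap('side');f=s['frame'];cv2.imwrite('pics/side1.png',cv2.resize(f[150:260,240:390],(800,587),interpolation=cv2.INTER_CUBIC))
```

```text
d [-0.0053  0.0037  0.0345] a [-0.   -0.1   0.26] yaw -16.7 | t 2.35 at [ 634.4 -185.2   39.5] F [-0.3 -0.8 -0.3] q [-0.28  0.62 -0.09  0.86  0.    1.57] w 0.9928356564457587 0.0
```

View pics/side1.png

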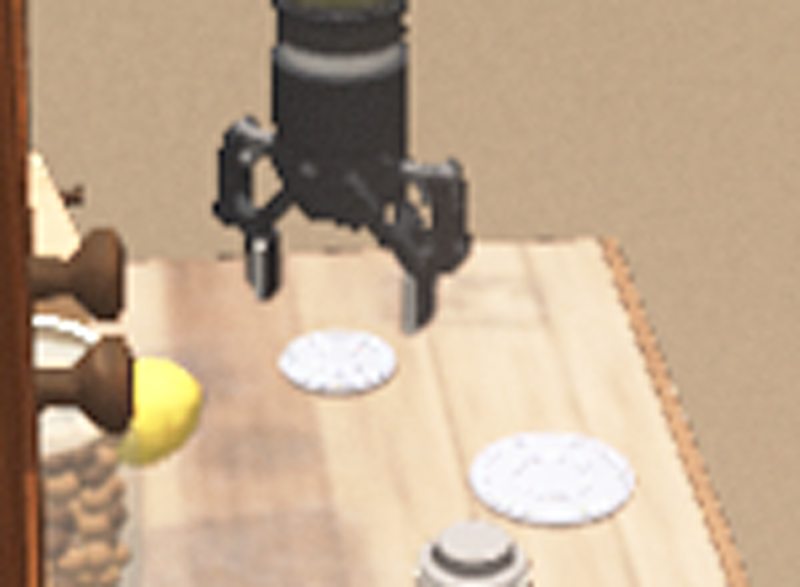

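Gripper straddles the smaller lid (crop (337,362)), clear of the wide lid at (552,478). I continue down, leaving rows to settle.

>>> play_rows([
  {"dx": 0,"dy": 0,"dz": 0,"ax": 0,"ay": 0,"az": 0,"jaw": 0.085},
  {"dx": 0,"dy": 0,"dz": 0,"ax": 0,"ay": 0,"az": 0,"jaw": 0.085},
  {"dx": 0,"dy": 0,"dz": 0,"ax": 0,"ay": 0,"az": 0,"jaw": 0.085},
])

```text
time: 2.65
ee_pos: [634.4, -185.4, 39.6]
orientation: [-0.0, 0.801, 0.598, 0.001]
force: [-0.4, 0.2, -0.6]
gripper_width: 1.001
gripper_force: 0.0
```

```bash
python3 -c "
from h import *
go(636.5,-191.3,12)"
```

```text
d [-0.0051  0.0037  0.0276] a [ 0.02 -0.1   0.25] yaw -16.7 | t 2.65 at [ 634.4 -185.4   39.6] F [-0.4  0.2 -0.6] q [-0.29  0.62 -0.09  0.86  0.    1.57] w 1.0011462616365643 0.0
```

>>> play_rows([
  {"dx": -0.005,"dy": 0.0035,"dz": 0.015,"ax": 0,"ay": -0.1,"az": 0.2,"jaw": 0.085},
  {"dx": -0.005,"dy": 0.0035,"dz": 0.025,"ax": 0,"ay": -0.1,"az": 0.2,"jaw": 0.085},
  {"dx": -0.005,"dy": 0.0035,"dz": 0.0345,"ax": 0,"ay": -0.1,"az": 0.2,"jaw": 0.085},
  {"dx": -0.005,"dy": 0.0035,"dz": 0.0345,"ax": 0,"ay": -0.1,"az": 0.2,"jaw": 0.085},
  {"dx": -0.005,"dy": 0.0035,"dz": 0.0345,"ax": 0,"ay": -0.1,"az": 0.2,"jaw": 0.085},
  {"dx": -0.005,"dy": 0.0035,"dz": 0.0345,"ax": 0,"ay": -0.1,"az": 0.2,"jaw": 0.085},
])

```text
time: 3.15
ee_pos: [635.5, -190.7, 3.8]
orientation: [-0.001, 0.802, 0.597, -0.001]
force: [-0.3, 0.0, 0.9]
gripper_width: 0.995
gripper_force: 0.0
```

```bash
python3 -c "
from h import *
go(636.5,-191.3,4)"
```

```text
d [-0.0003  0.0012 -0.0002] a [-0.11 -0.01  0.06] yaw -16.7 | t 3.15 at [ 635.5 -190.7    3.8] F [-0.3  0.   0.9] q [-0.29  0.66 -0.12  0.79  0.    1.57] w 0.9946326272490326 0.0
```

>>> play_rows([
  {"dx": -0.0003,"dy": 0.001,"dz": 0,"ax": 0,"ay": 0,"az": 0,"jaw": 0.07},
  {"dx": -0.0003,"dy": 0.001,"dz": 0,"ax": 0,"ay": 0,"az": 0,"jaw": 0.07},
  {"dx": -0.0003,"dy": 0.001,"dz": 0,"ax": 0,"ay": 0,"az": 0,"jaw": 0.06},
  {"dx": -0.0003,"dy": 0.001,"dz": 0,"ax": 0,"ay": 0,"az": 0,"jaw": 0.05},
  {"dx": -0.0003,"dy": 0.001,"dz": 0,"ax": 0,"ay": 0,"az": 0,"jaw": 0.05},
  {"dx": -0.0003,"dy": 0.001,"dz": 0,"ax": 0,"ay": 0,"az": 0,"jaw": 0.05},
  {"dx": -0.0003,"dy": 0.001,"dz": 0,"ax": 0,"ay": 0,"az": 0,"jaw": 0.05},
  {"dx": -0.0003,"dy": 0.001,"dz": 0,"ax": 0,"ay": 0,"az": 0,"jaw": 0.05},
])

```text
time: 3.82
ee_pos: [637.3, -191.7, 5.2]
orientation: [0.0, 0.802, 0.597, 0.0]
force: [-1.5, 1.5, 6.0]
gripper_width: 0.736
gripper_force: 65.0
```

>>> play_rows([
  {"dx": 0,"dy": 0,"dz": -0.01,"ax": 0,"ay": 0,"az": 0,"jaw": 0.05},
  {"dx": 0,"dy": 0,"dz": -0.03,"ax": 0,"ay": 0,"az": 0,"jaw": 0.05},
  {"dx": 0,"dy": 0,"dz": -0.06,"ax": 0,"ay": 0,"az": 0,"jaw": 0.05},
  {"dx": 0,"dy": 0,"dz": -0.1,"ax": 0,"ay": 0,"az": 0,"jaw": 0.05},
  {"dx": 0,"dy": 0,"dz": -0.14,"ax": 0,"ay": 0,"az": 0,"jaw": 0.05},
  {"dx": 0,"dy": 0,"dz": -0.18,"ax": 0,"ay": 0,"az": 0,"jaw": 0.05},
  {"dx": 0,"dy": 0,"dz": -0.2,"ax": 0,"ay": 0,"az": 0,"jaw": 0.05},
  {"dx": 0,"dy": 0,"dz": -0.2,"ax": 0,"ay": 0,"az": 0,"jaw": 0.05},
  {"dx": 0,"dy": 0,"dz": -0.2,"ax": 0,"ay": 0,"az": 0,"jaw": 0.05},
  {"dx": 0,"dy": 0,"dz": -0.2,"ax": 0,"ay": 0,"az": 0,"jaw": 0.05},
])

```text
time: 4.65
ee_pos: [636.0, -191.3, 203.0]
orientation: [-0.001, 0.802, 0.597, -0.001]
force: [-0.0, 0.0, -1.2]
gripper_width: 0.735
gripper_force: 65.6
```

```bash
python3 -c "
from h import *
go(487.6,355.6,200)"
```

```text
d [ 0.4813 -0.2991  0.004 ] a [ -0.18  -0.09 -52.78] yaw 36.1 | t 4.65 at [ 636.  -191.3  203. ] F [-0.   0.  -1.2] q [-0.29  0.52  0.17  1.23 -0.    1.57] w 0.7352962357529242 65.62002897262573
```

>>> play_rows([
  {"dx": 0.024,"dy": -0.015,"dz": 0.002,"ax": 0,"ay": 0,"az": -3,"jaw": 0.05},
  {"dx": 0.056,"dy": -0.035,"dz": 0.002,"ax": 0,"ay": 0,"az": -6,"jaw": 0.05},
  {"dx": 0.088,"dy": -0.055,"dz": 0.002,"ax": 0,"ay": 0,"az": -10,"jaw": 0.05},
  {"dx": 0.12,"dy": -0.075,"dz": 0.002,"ax": 0,"ay": 0,"az": -14,"jaw": 0.05},
  {"dx": 0.152,"dy": -0.095,"dz": 0.002,"ax": 0,"ay": 0,"az": -18,"jaw": 0.05},
  {"dx": 0.184,"dy": -0.115,"dz": 0.002,"ax": 0,"ay": 0,"az": -22,"jaw": 0.05},
  {"dx": 0.216,"dy": -0.135,"dz": 0.002,"ax": 0,"ay": 0,"az": -26,"jaw": 0.05},
  {"dx": 0.248,"dy": -0.155,"dz": 0.002,"ax": 0,"ay": 0,"az": -30,"jaw": 0.05},
  {"dx": 0.28,"dy": -0.175,"dz": 0.002,"ax": 0,"ay": 0,"az": -34,"jaw": 0.05},
  {"dx": 0.312,"dy": -0.195,"dz": 0.002,"ax": 0,"ay": 0,"az": -38,"jaw": 0.05},
  {"dx": 0.344,"dy": -0.215,"dz": 0.002,"ax": 0,"ay": 0,"az": -42,"jaw": 0.05},
  {"dx": 0.376,"dy": -0.235,"dz": 0.002,"ax": 0,"ay": 0,"az": -46,"jaw": 0.05},
  {"dx": 0.408,"dy": -0.255,"dz": 0.002,"ax": 0,"ay": 0,"az": -49,"jaw": 0.05},
  {"dx": 0.44,"dy": -0.275,"dz": 0.002,"ax": 0,"ay": 0,"az": -51,"jaw": 0.05},
  {"dx": 0.465,"dy": -0.29,"dz": 0.002,"ax": 0,"ay": 0,"az": -52.5,"jaw": 0.05},
  {"dx": 0.481,"dy": -0.299,"dz": 0.002,"ax": 0,"ay": 0,"az": -52.8,"jaw": 0.05},
  {"dx": 0.481,"dy": -0.299,"dz": 0.002,"ax": 0,"ay": 0,"az": -52.8,"jaw": 0.05},
  {"dx": 0.481,"dy": -0.299,"dz": 0.002,"ax": 0,"ay": 0,"az": -52.8,"jaw": 0.05},
  {"dx": 0.481,"dy": -0.299,"dz": 0.002,"ax": 0,"ay": 0,"az": -52.8,"jaw": 0.05},
  {"dx": 0.481,"dy": -0.299,"dz": 0.002,"ax": 0,"ay": 0,"az": -52.8,"jaw": 0.05},
])

```text
time: 6.32
ee_pos: [488.1, 353.6, 201.4]
orientation: [-0.001, 0.454, 0.891, -0.001]
force: [-1.0, -0.0, -0.2]
gripper_width: 0.739
gripper_force: 65.6
```

```bash
python3 -c "
from h import *
go(487.6,355.6,130)
s=snap('side');f=s['frame'];cv2.imwrite('pics/side2.png',cv2.resize(f[190:370,240:440],(667,600),interpolation=cv2.INTER_CUBIC))
w=cloud(s);p=w[np.isfinite(w[...,2])];d=p[(np.hypot(p[:,0]-487,p[:,1]-355)<60)&(p[:,2]>150)&(p[:,2]<240)]
print(np.histogram(d[:,2],np.arange(180,240,2)))
"
```

```text
d [0.0019 0.0011 0.0714] a [-0.19 -0.06 -0.06] yaw 36.1 | t 6.3167 at [488.1 353.6 201.4] F [-1.  -0.  -0.2] q [ 0.63  0.41 -0.01  1.15  0.    1.57] w 0.739436371924366 65.6206727027893
(array([  0,   0,   0,   0,   0,   0,   0,   0,   0,   2,   5,  34,  99,
       264, 129,  28,  12,  12,  29,  15,  15,  22,  11,  20,  16,  15,
        18,  18,  16]), array([180, 182, 184, 186, 188, 190, 192, 194, 196, 198, 200, 202, 204,
       206, 208, 210, 212, 214, 216, 218, 220, 222, 224, 226, 228, 230,
       232, 234, 236, 238]))
```

View pics/side2.png

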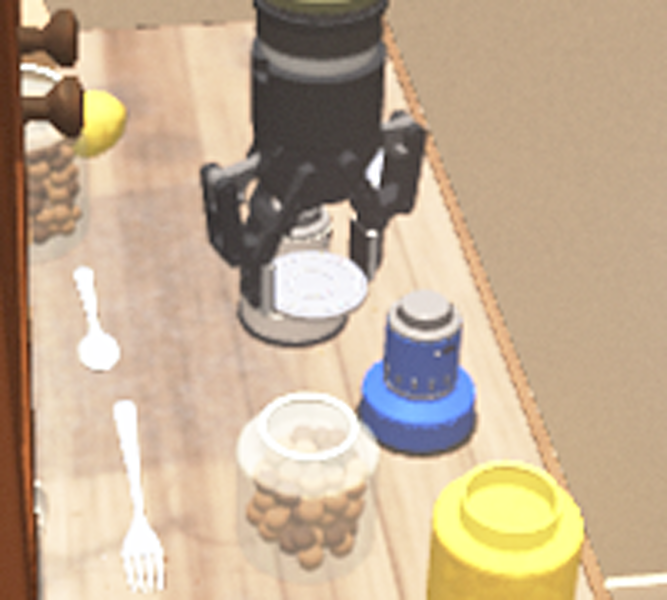

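Lid is held, flat-looking, at crop (318,285); jar rim is at (308,425). I measure the lid and rim in the same camera.

Run:
```python
from h import *
s=load('side');w=cloud(s)
# lid colour: bright grey pixels near (240+318/3.333,190+285/3.333)
u0,v0=240+318/3.333,190+285/3.333
m=np.zeros((480,640),np.uint8);cv2.circle(m,(int(u0),int(v0)),20,1,-1)
f=s['frame'].astype(int);sel=(m>0)&(w[...,2]>200)&(w[...,2]<214)&(f.min(-1)>150)&(np.hypot(w[...,0]-488,w[...,1]-354)<40)
p=w[sel];A=np.c_[p[:,:2],np.ones(len(p))];c,*_=np.linalg.lstsq(A,p[:,2],rcond=None);print(len(p),'tilt',c[:2],'mean',p.mean(0),'z at centre',c@[488,354,1])
r=p[:,2]-A@c;print('res',r.std())
uv=np.argwhere(sel)[:,::-1];print('uv bbox',uv.min(0),uv.max(0))
q=np.array([pix(s,u,v,207.3) for u,v in uv]);cc,rad=cv2.minEnclosingCircle(q[:,:2].astype(np.float32));print('lid',cc,rad*2)
# jar rim in side
u1,v1=240+308/3.333,190+425/3.333
print('rim',circ(w,(u1,v1),22,93,103));print('shoulder',circ(w,(u1,v1),30,76,84))
```

```text
482 tilt [-0.00029255 -0.00535882] mean [484.39930928 358.36127752 207.03892489] z at centre 207.06124282503478
res 1.4908934231135953
uv bbox [320 266] [352 286]
lid (484.4674377441406, 362.51348876953125) 76.87950134277344
rim [485.2 361.3  67.7 486.7 361.2  96.7 176. ]
shoulder [485.  362.6  93.6 485.7 368.3  79.8 679. ]
```

Run:
```python
from h import *
s=load('side');K=s['camera_matrix']
def draw(img,x,y,z,r,o,col):
    a=np.linspace(0,2*np.pi,100);P=np.c_[x+r*np.cos(a),y+r*np.sin(a),0*a+z].astype(float)
    q,_=cv2.projectPoints(P,s['rvec'].astype(float),s['tvec'].astype(float),K,None)
    cv2.polylines(img,[((q[:,0]+.5-o)*8).astype(np.int32)],True,col,1)
f=s['frame'];A=cv2.resize(f[258:296,305:355],None,fx=8,fy=8,interpolation=cv2.INTER_CUBIC);B=cv2.resize(f[300:343,305:355],None,fx=8,fy=8,interpolation=cv2.INTER_CUBIC)
draw(A,488.1,353.6,207.2,33,[305,258],(0,0,255))
draw(B,487.6,355.6,98,31,[305,300],(0,0,255));draw(B,487.6,355.6,80,46,[305,300],(255,0,0))
c=np.zeros((350,800,3),np.uint8);c[:304,:400]=A[:304];c[:344,400:]=B[:344];cv2.imwrite('pics/ov.png',c)
```

```text
(no output)
```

View pics/ov.png

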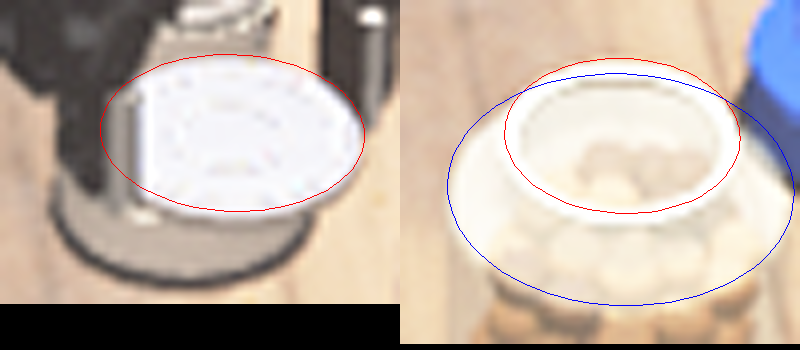

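Run:
```python
from h import *
S=load('side');w=cloud(S);t=snap('top');T=cloud(t)
cv2.imwrite('pics/top1.png',t['frame'])
for n,(x,y),b in [('blueb',(422.4,223.3),(99,108)),('blue shoulder',(422,223.3),(92,99)),('yrim',(360,401),(92,104)),('ysh',(360,401),(74,86)),('jrim',(487,356),(92,104)),('jsh',(487,356),(74,86)),('wb',(524,115.5),(99,108))]:
    for nm,c in(('side',w),('top',T)):
        p=c[(np.hypot(c[...,0]-x,c[...,1]-y)<55)&(c[...,2]>b[0])&(c[...,2]<b[1])]
        if len(p)>5:
            lo,hi=np.percentile(p[:,:2],[1,99],axis=0);print(n,nm,len(p),'mid',((lo+hi)/2).round(1),'size',(hi-lo).round(1),'z',np.median(p[:,2]).round(1))
```

```text
blueb side 120 mid [422.3 228.2] size [31.8 33.7] z 102.6
blueb top 222 mid [422.6 222.9] size [32.9 32.3] z 102.7
blue shoulder side 118 mid [421.2 235.4] size [48.1 38.1] z 94.0
blue shoulder top 190 mid [422.9 223.2] size [46.3 46.8] z 94.2
yrim side 224 mid [359.4 406.4] size [59.8 60.9] z 96.6
ysh side 873 mid [359.7 413.7] size [85.2 74.9] z 79.8
jrim side 192 mid [486.7 360.9] size [60.5 65.3] z 96.3
jrim top 75 mid [488.5 336.9] size [57.9 23.7] z 97.2
jsh side 760 mid [486.6 368.3] size [86.2 73.8] z 79.8
jsh top 685 mid [487.1 339.4] size [87.6 56.9] z 79.5
wb side 12 mid [524.6 127.5] size [30.2 16.5] z 101.7
wb top 216 mid [525.1 115.2] size [32.8 32.5] z 103.1
```

Run:
```python
from h import *
s=load('side');w=cloud(s);f=s['frame'].astype(int)
K=s['camera_matrix']
def proj(P): return cv2.projectPoints(np.array(P,float).reshape(-1,1,3),s['rvec'].astype(float),s['tvec'].astype(float),K,None)[0][:,0]
# brightness down columns through lid centre: print min channel and z,y
for u in (330,334,338,342): print(u,[(v,int(f[v,u].min()),w[v,u,1].round(),w[v,u,2].round()) for v in list(range(261,269))+list(range(280,290))])
a=proj([[488.1,353.6-33,207.2],[488.1,353.6+33,207.2],[488.1,353.6+33,201.2]]);print(a)
```

```text
330 [(261, 140, np.float64(146.0), np.float64(92.0)), (262, 178, np.float64(144.0), np.float64(88.0)), (263, 162, np.float64(144.0), np.float64(85.0)), (264, 162, np.float64(147.0), np.float64(84.0)), (265, 210, np.float64(142.0), np.float64(77.0)), (266, 242, np.float64(332.0), np.float64(210.0)), (267, 244, np.float64(335.0), np.float64(210.0)), (268, 246, np.float64(336.0), np.float64(208.0)), (280, 247, np.float64(372.0), np.float64(205.0)), (281, 247, np.float64(378.0), np.float64(207.0)), (282, 242, np.float64(382.0), np.float64(208.0)), (283, 239, np.float64(385.0), np.float64(207.0)), (284, 236, np.float64(388.0), np.float64(208.0)), (285, 140, np.float64(391.0), np.float64(207.0)), (286, 147, np.float64(388.0), np.float64(202.0)), (287, 171, np.float64(160.0), np.float64(23.0)), (288, 168, np.float64(157.0), np.float64(18.0)), (289, 170, np.float64(159.0), np.float64(16.0))]
334 [(261, 182, np.float64(140.0), np.float64(89.0)), (262, 160, np.float64(140.0), np.float64(86.0)), (263, 161, np.float64(138.0), np.float64(81.0)), (264, 156, np.float64(142.0), np.float64(81.0)), (2
[... 1857 characters left out ...]
.0), np.float64(0.0)), (267, 231, np.float64(329.0), np.float64(208.0)), (268, 235, np.float64(330.0), np.float64(207.0)), (280, 248, np.float64(373.0), np.float64(208.0)), (281, 239, np.float64(375.0), np.float64(207.0)), (282, 233, np.float64(381.0), np.float64(209.0)), (283, 231, np.float64(381.0), np.float64(207.0)), (284, 139, np.float64(383.0), np.float64(207.0)), (285, 134, np.float64(382.0), np.float64(203.0)), (286, 124, np.float64(128.0), np.float64(5.0)), (287, 92, np.float64(135.0), np.float64(7.0)), (288, 86, np.float64(138.0), np.float64(6.0)), (289, 131, np.float64(139.0), np.float64(4.0))]
[[335.3518691  264.44318921]
 [331.66928378 283.80610309]
 [331.59293639 286.2494165 ]]
```

```bash
python3 -c "
from h import *
go(488,358.5,112)"
```

```text
d [0.004  0.0026 0.09  ] a [-0.11 -0.07 -0.28] yaw 36.3 | t 6.4167 at [488.5 353.7 202. ] F [-0.1  0.5 -0.8] q [ 0.63  0.41 -0.01  1.15  0.    1.57] w 0.7318933111497588 65.62060475349426
```

>>> play_rows([
  {"dx": 0.004,"dy": 0.0025,"dz": 0.015,"ax": -0.1,"ay": -0.1,"az": 0,"jaw": 0.05},
  {"dx": 0.004,"dy": 0.0025,"dz": 0.035,"ax": -0.1,"ay": -0.1,"az": 0,"jaw": 0.05},
  {"dx": 0.004,"dy": 0.0025,"dz": 0.055,"ax": -0.1,"ay": -0.1,"az": 0,"jaw": 0.05},
  {"dx": 0.004,"dy": 0.0025,"dz": 0.075,"ax": -0.1,"ay": -0.1,"az": 0,"jaw": 0.05},
  {"dx": 0.004,"dy": 0.0025,"dz": 0.085,"ax": -0.1,"ay": -0.1,"az": 0,"jaw": 0.05},
  {"dx": 0.004,"dy": 0.0025,"dz": 0.09,"ax": -0.1,"ay": -0.1,"az": 0,"jaw": 0.05},
  {"dx": 0.004,"dy": 0.0025,"dz": 0.09,"ax": -0.1,"ay": -0.1,"az": 0,"jaw": 0.05},
  {"dx": 0.004,"dy": 0.0025,"dz": 0.09,"ax": -0.1,"ay": -0.1,"az": 0,"jaw": 0.05},
  {"dx": 0.004,"dy": 0.0025,"dz": 0.09,"ax": -0.1,"ay": -0.1,"az": 0,"jaw": 0.05},
])

```text
time: 7.17
ee_pos: [488.8, 360.3, 113.7]
orientation: [0.001, 0.453, 0.891, 0.001]
force: [-0.4, 0.4, -1.1]
gripper_width: 0.736
gripper_force: 65.6
```

Run:
```python
from h import *
go(488,358.5,98)
s=snap('side');K=s['camera_matrix']
def draw(img,x,y,z,r,o,col):
    a=np.linspace(0,2*np.pi,100);P=np.c_[x+r*np.cos(a),y+r*np.sin(a),0*a+z].astype(float)
    q,_=cv2.projectPoints(P,s['rvec'].astype(float),s['tvec'].astype(float),K,None)
    cv2.polylines(img,[((q[:,0]+.5-o)*10).astype(np.int32)],True,col,1)
f=s['frame'];A=cv2.resize(f[290:345,300:360],None,fx=10,fy=10,interpolation=cv2.INTER_CUBIC)
A=np.hstack([A,A[:,:200]*0])[:550]
o,R=tool();x,y,z=o['ee_pos']
draw(A,487,361,98,31,[300,290],(0,0,255));draw(A,487,361,80,46,[300,290],(255,0,0))
draw(A,487,361,z+5.8,33,[300,290],(0,200,0))
cv2.imwrite('pics/ov2.png',A)
```

```text
d [-0.001  -0.0017  0.0157] a [ 0.18  0.02 -0.19] yaw 36.3 | t 7.1667 at [488.8 360.3 113.7] F [-0.4  0.4 -1.1] q [ 0.64  0.47 -0.15  0.94 -0.    1.58] w 0.7355559487981934 65.63647627830505
```

View pics/ov2.png

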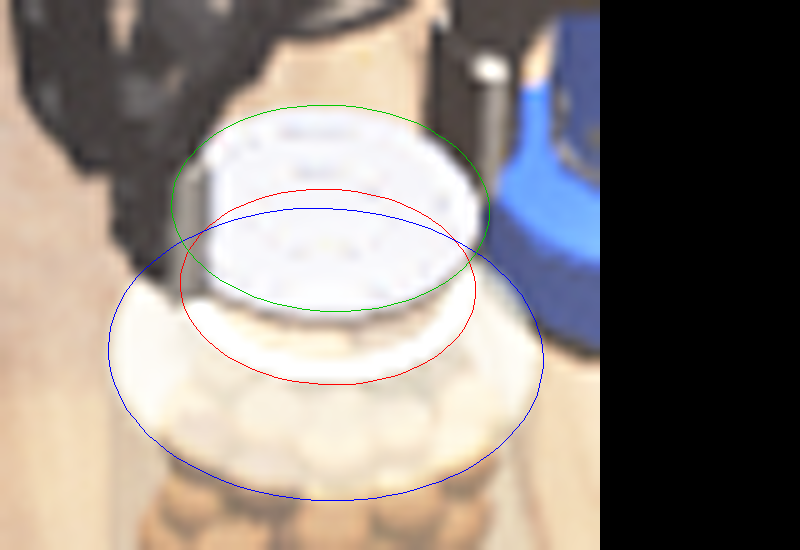

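Rim is matched by the red ellipse; the lid's right edge (480) and front edge (318) stand about 2 mm off in +x and +y. I correct that, then lower.

>>> play_rows([
  {"dx": -0.0005,"dy": -0.0026,"dz": 0,"ax": 0.1,"ay": 0,"az": 0,"jaw": 0.05},
  {"dx": -0.0005,"dy": -0.0026,"dz": 0,"ax": 0.1,"ay": 0,"az": 0,"jaw": 0.05},
  {"dx": -0.0005,"dy": -0.0026,"dz": 0,"ax": 0.1,"ay": 0,"az": 0,"jaw": 0.05},
  {"dx": -0.0005,"dy": -0.0026,"dz": 0,"ax": 0.1,"ay": 0,"az": 0,"jaw": 0.05},
])

```text
time: 7.55
ee_pos: [486.1, 357.9, 112.6]
orientation: [0.0, 0.453, 0.892, -0.0]
force: [0.0, -1.1, -0.5]
gripper_width: 0.734
gripper_force: 65.6
```

```bash
python3 -c "
from h import *
go(487,358.4,98.5)"
```

```text
d [-0.0002  0.001   0.0141] a [-0.03  0.02 -0.22] yaw 36.4 | t 7.55 at [486.1 357.9 112.6] F [ 0.  -1.1 -0.5] q [ 0.63  0.47 -0.16  0.94 -0.    1.58] w 0.7337598077324217 65.63696265220642
```

>>> play_rows([
  {"dx": 0,"dy": 0.001,"dz": 0.003,"ax": 0,"ay": 0,"az": 0,"jaw": 0.05},
  {"dx": 0,"dy": 0.001,"dz": 0.005,"ax": 0,"ay": 0,"az": 0,"jaw": 0.05},
  {"dx": 0,"dy": 0.001,"dz": 0.007,"ax": 0,"ay": 0,"az": 0,"jaw": 0.05},
  {"dx": 0,"dy": 0.001,"dz": 0.009,"ax": 0,"ay": 0,"az": 0,"jaw": 0.05},
  {"dx": 0,"dy": 0.001,"dz": 0.01,"ax": 0,"ay": 0,"az": 0,"jaw": 0.05},
  {"dx": 0,"dy": 0.001,"dz": 0.011,"ax": 0,"ay": 0,"az": 0,"jaw": 0.05},
  {"dx": 0,"dy": 0.001,"dz": 0.011,"ax": 0,"ay": 0,"az": 0,"jaw": 0.05},
  {"dx": 0,"dy": 0.001,"dz": 0.011,"ax": 0,"ay": 0,"az": 0,"jaw": 0.05},
  {"dx": 0,"dy": 0.001,"dz": 0.011,"ax": 0,"ay": 0,"az": 0,"jaw": 0.05},
])

```text
time: 8.3
ee_pos: [486.9, 358.5, 101.4]
orientation: [-0.0, 0.453, 0.891, -0.0]
force: [-0.3, -0.2, -0.9]
gripper_width: 0.735
gripper_force: 65.6
```

```bash
python3 -c "
from h import *
go(487,358.4,98.5)"
```

```text
d [-0.0001  0.      0.0029] a [-0.05  0.02 -0.23] yaw 36.4 | t 8.3 at [486.9 358.5 101.4] F [-0.3 -0.2 -0.9] q [ 0.63  0.48 -0.17  0.92 -0.    1.58] w 0.7345589569048137 65.63728094100952
```

No contact force with the plug bottom about 2 mm below the rim, so it is entering the neck.

>>> play_rows([
  {"dx": 0,"dy": 0,"dz": 0.001,"ax": 0,"ay": 0,"az": 0,"jaw": 0.05},
  {"dx": 0,"dy": 0,"dz": 0.002,"ax": 0,"ay": 0,"az": 0,"jaw": 0.05},
  {"dx": 0,"dy": 0,"dz": 0.003,"ax": 0,"ay": 0,"az": 0,"jaw": 0.05},
  {"dx": 0,"dy": 0,"dz": 0.003,"ax": 0,"ay": 0,"az": 0,"jaw": 0.05},
  {"dx": 0,"dy": 0,"dz": 0.003,"ax": 0,"ay": 0,"az": 0,"jaw": 0.05},
])

```text
time: 8.72
ee_pos: [486.8, 358.5, 98.3]
orientation: [-0.0, 0.453, 0.892, -0.0]
force: [0.0, -0.1, 0.1]
gripper_width: 0.741
gripper_force: 65.7
```

>>> play_rows([
  {"dx": 0,"dy": 0,"dz": 0,"ax": 0,"ay": 0,"az": 0,"jaw": 0.07},
  {"dx": 0,"dy": 0,"dz": 0,"ax": 0,"ay": 0,"az": 0,"jaw": 0.076},
  {"dx": 0,"dy": 0,"dz": 0,"ax": 0,"ay": 0,"az": 0,"jaw": 0.082},
  {"dx": 0,"dy": 0,"dz": 0,"ax": 0,"ay": 0,"az": 0,"jaw": 0.085},
  {"dx": 0,"dy": 0,"dz": 0,"ax": 0,"ay": 0,"az": 0,"jaw": 0.085},
  {"dx": 0,"dy": 0,"dz": 0,"ax": 0,"ay": 0,"az": 0,"jaw": 0.085},
  {"dx": 0,"dy": 0,"dz": -0.02,"ax": 0,"ay": 0,"az": 0,"jaw": 0.085},
  {"dx": 0,"dy": 0,"dz": -0.05,"ax": 0,"ay": 0,"az": 0,"jaw": 0.085},
  {"dx": 0,"dy": 0,"dz": -0.09,"ax": 0,"ay": 0,"az": 0,"jaw": 0.085},
  {"dx": 0,"dy": 0,"dz": -0.12,"ax": 0,"ay": 0,"az": 0,"jaw": 0.085},
  {"dx": 0,"dy": 0,"dz": -0.12,"ax": 0,"ay": 0,"az": 0,"jaw": 0.085},
  {"dx": 0,"dy": 0,"dz": -0.12,"ax": 0,"ay": 0,"az": 0,"jaw": 0.085},
  {"dx": 0,"dy": 0,"dz": -0.12,"ax": 0,"ay": 0,"az": 0,"jaw": 0.085},
  {"dx": 0,"dy": 0,"dz": -0.12,"ax": 0,"ay": 0,"az": 0,"jaw": 0.085},
])

```text
time: 9.88
ee_pos: [486.0, 357.9, 216.6]
orientation: [-0.001, 0.453, 0.892, -0.002]
force: [0.3, -0.7, -0.4]
gripper_width: 0.997
gripper_force: 0.0
```

Run:
```python
from h import *
go(524,117.5,200)
S=snap('side');w=cloud(S);f=S['frame'].astype(int)
for n,(x,y),b,r in [('lidtop',(487,360),(101,108),42),('jsh',(487,360),(74,86),55)]:
    q=w[(np.hypot(w[...,0]-x,w[...,1]-y)<r)&(w[...,2]>b[0])&(w[...,2]<b[1])]
    lo,hi=np.percentile(q[:,:2],[1,99],axis=0);A=np.c_[q[:,:2]-[x,y],np.ones(len(q))];c=np.linalg.lstsq(A,q[:,2],rcond=None)[0]
    print(n,len(q),((lo+hi)/2).round(1),(hi-lo).round(1),'plane',c.round(3))
cv2.imwrite('pics/side3.png',cv2.resize(S['frame'][180:360,250:430],(600,600),interpolation=cv2.INTER_CUBIC))
```

```text
d [-0.2166 -0.1109  0.0172] a [-0.23  0.07 23.49] yaw 12.6 | t 9.8833 at [486.  357.9 216.6] F [ 0.3 -0.7 -0.4] q [ 0.63  0.41  0.02  1.19 -0.    1.58] w 0.9974732224557835 0.0
lidtop 514 [486.1 363. ] [61.  61.6] plane [ 1.00000e-03 -0.00000e+00  1.04078e+02]
jsh 497 [486.9 371.5] [87.2 67.5] plane [ 2.0000e-03 -1.7000e-02  7.9982e+01]
```

View pics/side3.png

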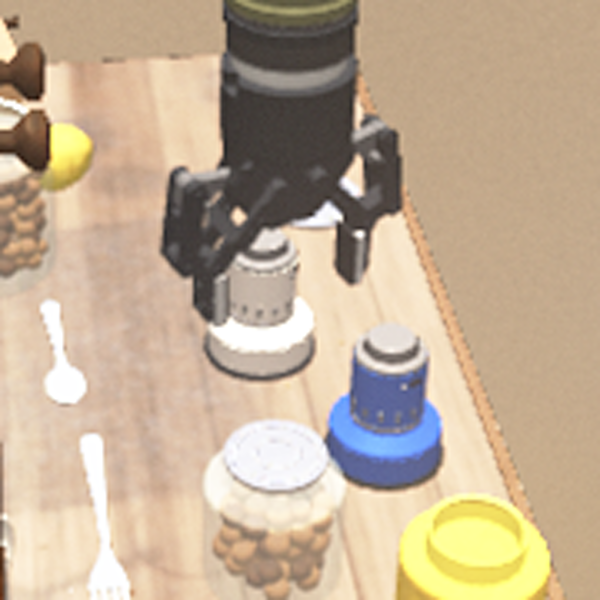

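Lid sits level with its top at z=104, as it should. The cameras put the jar at about (487, 358.5) in the arm's frame. The sealer is next, gripped mostly across y.

Run:
```python
from h import *
go(524.2,118,180,75)
```

```text
d [-0.2163 -0.1103  0.037 ] a [ -0.26  -0.07 -38.88] yaw 75 | t 9.9333 at [485.9 357.8 216.4] F [-0.3 -0.2 -1.5] q [ 0.63  0.41  0.02  1.19 -0.    1.58] w 0.9911451926114113 0.0
```

>>> play_rows([
  {"dx": -0.03,"dy": -0.015,"dz": 0.005,"ax": 0,"ay": 0,"az": -6,"jaw": 0.085},
  {"dx": -0.065,"dy": -0.033,"dz": 0.01,"ax": 0,"ay": 0,"az": -12,"jaw": 0.085},
  {"dx": -0.1,"dy": -0.051,"dz": 0.015,"ax": 0,"ay": 0,"az": -18,"jaw": 0.085},
  {"dx": -0.135,"dy": -0.069,"dz": 0.02,"ax": 0,"ay": 0,"az": -24,"jaw": 0.085},
  {"dx": -0.17,"dy": -0.087,"dz": 0.025,"ax": 0,"ay": 0,"az": -30,"jaw": 0.085},
  {"dx": -0.2,"dy": -0.102,"dz": 0.03,"ax": 0,"ay": 0,"az": -36,"jaw": 0.085},
  {"dx": -0.216,"dy": -0.1105,"dz": 0.037,"ax": -0.2,"ay": 0,"az": -38.9,"jaw": 0.085},
  {"dx": -0.216,"dy": -0.1105,"dz": 0.037,"ax": -0.2,"ay": 0,"az": -38.9,"jaw": 0.085},
  {"dx": -0.216,"dy": -0.1105,"dz": 0.037,"ax": -0.2,"ay": 0,"az": -38.9,"jaw": 0.085},
  {"dx": -0.216,"dy": -0.1105,"dz": 0.037,"ax": -0.2,"ay": 0,"az": -38.9,"jaw": 0.085},
  {"dx": -0.216,"dy": -0.1105,"dz": 0.037,"ax": -0.2,"ay": 0,"az": -38.9,"jaw": 0.085},
  {"dx": -0.216,"dy": -0.1105,"dz": 0.037,"ax": -0.2,"ay": 0,"az": -38.9,"jaw": 0.085},
])

```text
time: 10.93
ee_pos: [524.9, 120.2, 181.6]
orientation: [0.001, 0.13, 0.992, 0.001]
force: [0.7, -0.2, -0.5]
gripper_width: 0.995
gripper_force: 0.0
```

Run:
```python
from h import *
go(524.2,118,56,75)
```

```text
d [ 0.0002 -0.0026  0.1256] a [0.14 0.05 0.12] yaw 75 | t 10.9333 at [524.9 120.2 181.6] F [ 0.7 -0.2 -0.5] q [ 0.22  0.31 -0.22  1.04  0.    0.48] w 0.9951065073199968 0.0
```

>>> play_rows([
  {"dx": 0,"dy": -0.0025,"dz": 0.02,"ax": 0.1,"ay": 0,"az": 0,"jaw": 0.085},
  {"dx": 0,"dy": -0.0025,"dz": 0.045,"ax": 0.1,"ay": 0,"az": 0,"jaw": 0.085},
  {"dx": 0,"dy": -0.0025,"dz": 0.07,"ax": 0.1,"ay": 0,"az": 0,"jaw": 0.085},
  {"dx": 0,"dy": -0.0025,"dz": 0.095,"ax": 0.1,"ay": 0,"az": 0,"jaw": 0.085},
  {"dx": 0,"dy": -0.0025,"dz": 0.115,"ax": 0.1,"ay": 0,"az": 0,"jaw": 0.085},
  {"dx": 0,"dy": -0.0025,"dz": 0.125,"ax": 0.1,"ay": 0,"az": 0,"jaw": 0.085},
  {"dx": 0,"dy": -0.0025,"dz": 0.125,"ax": 0.1,"ay": 0,"az": 0,"jaw": 0.085},
  {"dx": 0,"dy": -0.0025,"dz": 0.125,"ax": 0.1,"ay": 0,"az": 0,"jaw": 0.085},
  {"dx": 0,"dy": -0.0025,"dz": 0.125,"ax": 0.1,"ay": 0,"az": 0,"jaw": 0.085},
])

```text
time: 11.68
ee_pos: [525.6, 117.3, 57.8]
orientation: [0.002, 0.13, 0.992, 0.001]
force: [0.3, 0.2, 0.6]
gripper_width: 0.993
gripper_force: 0.0
```

Run:
```python
from h import *
go(524.2,118,56,75)
t=snap('top');print(circ(cloud(t),(302,265),30,99,108))
```

```text
d [0.0016 0.0003 0.0018] a [0.09 0.16 0.05] yaw 75 | t 11.6833 at [525.6 117.3  57.8] F [0.3 0.2 0.6] q [ 0.22  0.42 -0.41  0.74  0.    0.48] w 0.9929808626802296 0.0
None
```

Forces are quiet, so I close.

>>> play_rows([
  {"dx": 0.0015,"dy": 0,"dz": 0.001,"ax": 0,"ay": 0.1,"az": 0,"jaw": 0.075},
  {"dx": 0.0015,"dy": 0,"dz": 0.001,"ax": 0,"ay": 0.1,"az": 0,"jaw": 0.065},
  {"dx": 0.0015,"dy": 0,"dz": 0.001,"ax": 0,"ay": 0.1,"az": 0,"jaw": 0.058},
  {"dx": 0.0015,"dy": 0,"dz": 0.001,"ax": 0,"ay": 0.1,"az": 0,"jaw": 0.052},
  {"dx": 0.0015,"dy": 0,"dz": 0.001,"ax": 0,"ay": 0.1,"az": 0,"jaw": 0.045},
  {"dx": 0.0015,"dy": 0,"dz": 0.001,"ax": 0,"ay": 0.1,"az": 0,"jaw": 0.04},
  {"dx": 0.0015,"dy": 0,"dz": 0.001,"ax": 0,"ay": 0.1,"az": 0,"jaw": 0.04},
  {"dx": 0.0015,"dy": 0,"dz": 0.001,"ax": 0,"ay": 0.1,"az": 0,"jaw": 0.04},
  {"dx": 0.0015,"dy": 0,"dz": 0.001,"ax": 0,"ay": 0.1,"az": 0,"jaw": 0.04},
])

```text
time: 12.48
ee_pos: [523.4, 117.2, 56.3]
orientation: [0.0, 0.13, 0.991, 0.001]
force: [-1.5, -0.2, 5.8]
gripper_width: 0.605
gripper_force: 61.8
```

Run:
```python
from h import *
go(524.2,118,56,75)
```

```text
d [-0.0006  0.001   0.0003] a [ 0.06 -0.    0.02] yaw 75 | t 12.4833 at [523.4 117.2  56.3] F [-1.5 -0.2  5.8] q [ 0.22  0.42 -0.41  0.73  0.    0.48] w 0.6045634949269484 61.82546265300289
```

>>> play_rows([
  {"dx": 0,"dy": 0,"dz": -0.01,"ax": 0,"ay": 0,"az": 0,"jaw": 0.04},
  {"dx": 0,"dy": 0,"dz": -0.03,"ax": 0,"ay": 0,"az": 0,"jaw": 0.04},
  {"dx": 0,"dy": 0,"dz": -0.055,"ax": 0,"ay": 0,"az": 0,"jaw": 0.04},
  {"dx": 0,"dy": 0,"dz": -0.085,"ax": 0,"ay": 0,"az": 0,"jaw": 0.04},
  {"dx": 0,"dy": 0,"dz": -0.115,"ax": 0,"ay": 0,"az": 0,"jaw": 0.04},
  {"dx": 0,"dy": 0,"dz": -0.14,"ax": 0,"ay": 0,"az": 0,"jaw": 0.04},
  {"dx": 0,"dy": 0,"dz": -0.155,"ax": 0,"ay": 0,"az": 0,"jaw": 0.04},
  {"dx": 0,"dy": 0,"dz": -0.16,"ax": 0,"ay": 0,"az": 0,"jaw": 0.04},
  {"dx": 0,"dy": 0,"dz": -0.16,"ax": 0,"ay": 0,"az": 0,"jaw": 0.04},
  {"dx": 0,"dy": 0,"dz": -0.16,"ax": 0,"ay": 0,"az": 0,"jaw": 0.04},
  {"dx": 0,"dy": 0,"dz": -0.16,"ax": 0,"ay": 0,"az": 0,"jaw": 0.04},
])

```text
time: 13.4
ee_pos: [521.9, 116.7, 213.7]
orientation: [-0.002, 0.13, 0.991, -0.0]
force: [0.8, 0.2, -4.5]
gripper_width: 0.608
gripper_force: 63.5
```

Run:
```python
from h import *
go(487.2,358.5,190,75)
```

```text
d [0.0959 0.2247 0.0238] a [-0.07 -0.24  0.02] yaw 75 | t 13.4 at [521.9 116.7 213.7] F [ 0.8  0.2 -4.5] q [ 0.22  0.29 -0.16  1.12  0.    0.48] w 0.6082571370360499 63.48127253011626
```

>>> play_rows([
  {"dx": 0.006,"dy": 0.014,"dz": 0,"ax": 0,"ay": 0,"az": 0,"jaw": 0.04},
  {"dx": 0.016,"dy": 0.037,"dz": 0,"ax": 0,"ay": 0,"az": 0,"jaw": 0.04},
  {"dx": 0.028,"dy": 0.065,"dz": 0,"ax": 0,"ay": 0,"az": 0,"jaw": 0.04},
  {"dx": 0.04,"dy": 0.093,"dz": 0,"ax": 0,"ay": 0,"az": 0,"jaw": 0.04},
  {"dx": 0.052,"dy": 0.121,"dz": 0,"ax": 0,"ay": 0,"az": 0,"jaw": 0.04},
  {"dx": 0.064,"dy": 0.149,"dz": 0,"ax": 0,"ay": 0,"az": 0,"jaw": 0.04},
  {"dx": 0.076,"dy": 0.178,"dz": 0,"ax": 0,"ay": 0,"az": 0,"jaw": 0.04},
  {"dx": 0.086,"dy": 0.2,"dz": 0.005,"ax": 0,"ay": -0.1,"az": 0,"jaw": 0.04},
  {"dx": 0.093,"dy": 0.217,"dz": 0.01,"ax": -0.1,"ay": -0.2,"az": 0,"jaw": 0.04},
  {"dx": 0.096,"dy": 0.2245,"dz": 0.02,"ax": -0.1,"ay": -0.2,"az": 0,"jaw": 0.04},
  {"dx": 0.096,"dy": 0.2245,"dz": 0.024,"ax": -0.1,"ay": -0.2,"az": 0,"jaw": 0.04},
  {"dx": 0.096,"dy": 0.2245,"dz": 0.024,"ax": -0.1,"ay": -0.2,"az": 0,"jaw": 0.04},
  {"dx": 0.096,"dy": 0.2245,"dz": 0.024,"ax": -0.1,"ay": -0.2,"az": 0,"jaw": 0.04},
  {"dx": 0.096,"dy": 0.2245,"dz": 0.024,"ax": -0.1,"ay": -0.2,"az": 0,"jaw": 0.04},
  {"dx": 0.096,"dy": 0.2245,"dz": 0.024,"ax": -0.1,"ay": -0.2,"az": 0,"jaw": 0.04},
])

```text
time: 14.65
ee_pos: [488.9, 357.6, 192.2]
orientation: [0.002, 0.131, 0.991, 0.001]
force: [-0.4, 0.1, -3.2]
gripper_width: 0.604
gripper_force: 63.9
```

Run:
```python
from h import *
go(487.2,358.5,165,75)
s=snap('side');K=s['camera_matrix']
def draw(img,x,y,z,r,o,col):
    a=np.linspace(0,2*np.pi,100);P=np.c_[x+r*np.cos(a),y+r*np.sin(a),0*a+z].astype(float)
    q,_=cv2.projectPoints(P,s['rvec'].astype(float),s['tvec'].astype(float),K,None)
    cv2.polylines(img,[((q[:,0]+.5-o)*8).astype(np.int32)],True,col,1)
f=s['frame'];A=cv2.resize(f[275:350,290:370],None,fx=8,fy=8,interpolation=cv2.INTER_CUBIC)
o,R=tool();x,y,z=o['ee_pos'];b=z-56.3
draw(A,487,361,80,46,[290,275],(255,0,0));draw(A,487,361,104,33,[290,275],(0,0,255))
draw(A,487,361,b,43.5,[290,275],(0,200,0))
cv2.imwrite('pics/ov3.png',A)
```

```text
d [0.002  0.0003 0.0272] a [ 0.14  0.17 -0.07] yaw 75 | t 14.65 at [488.9 357.6 192.2] F [-0.4  0.1 -3.2] q [ 0.63  0.42 -0.03  1.12 -0.    0.89] w 0.6044633847229459 63.8752349400238
```

View pics/ov3.png

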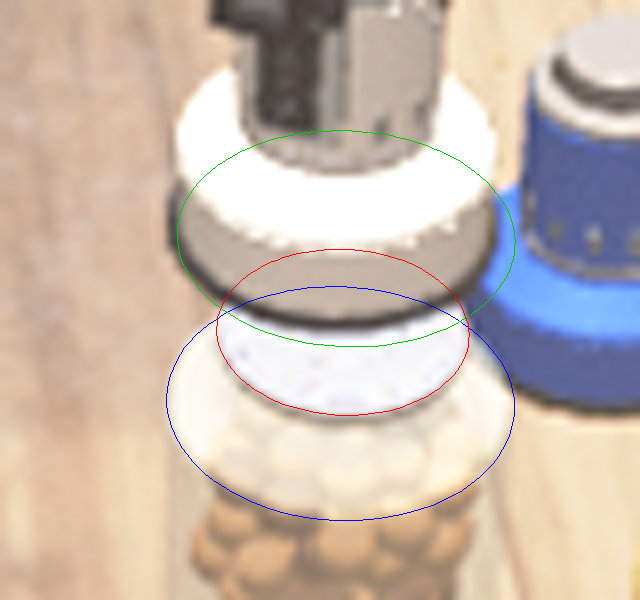

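Lid matches red. The bell's dark rim (left 170, right 497, bottom 328) sits left of and above the green prediction. I register the bell's cloud against the identical blue one to get its real pose.

```bash
cat > icp.py <<'E'
from h import *
from scipy.spatial import cKDTree
from scipy.optimize import least_squares
def bell(s,sealer,jar,zb,show=True):
    "sealer/jar: guesses in side frame; profile fit of bell outer surface using blue as reference"
    w=cloud(s);w=w[np.isfinite(w[...,2])]
    B=w[(np.hypot(w[:,0]-422.3,w[:,1]-228.2)<48)&(w[:,2]>4)&(w[:,2]<34)]-[422.3,228.2,0]
    P=w[(np.hypot(w[:,0]-sealer[0],w[:,1]-sealer[1])<52)&(w[:,2]>zb+4)&(w[:,2]<zb+38)]-[sealer[0],sealer[1],zb]
    t=cKDTree(B)
    def res(x):
        q=Rn.from_rotvec([x[3],x[4],0]).apply(P-x[:3]);return np.minimum(t.query(q)[0],15)
    best=None
    for z0 in(-2,2,6):
        for y0 in(-6,0,6):
            r=least_squares(res,[0,y0,z0,0,0],loss='soft_l1',f_scale=2,diff_step=1e-3,x_scale=[1,1,1,.01,.01])
            if best is None or r.cost<best.cost: best=r
    print(len(B),len(P),'offset',best.x[:3].round(2),'tilt',best.x[3:].round(4),best.cost,np.median(res(best.x)))
E
python3 - <<'E'
from icp import *
s=load('side')
bell(s,(488.9,360.),None,136)
w=cloud(s)
for nm,c,zb in(('blue',(422.3,228.2),0),('white',(488.9,360),136)):
    q=w[np.isfinite(w[...,2])];q=q[(np.hypot(q[:,0]-c[0],q[:,1]-c[1])<55)&(q[:,2]>zb-6)&(q[:,2]<zb+45)]
    print(nm,len(q),'x',np.percentile(q[:,0]-c[0],[1,99]).round(1),'y',np.percentile(q[:,1]-c[1],[50,99]).round(1),'hist',np.histogram(q[:,2]-zb,np.arange(-6,46,3))[0])
E
```

```text
475 792 offset [2.11 0.3  0.36] tilt [-0.0325 -0.026 ] 1829.7370194756713 2.1026787275629792
blue 867 x [-51.6  34. ] y [28.4 52.6] hist [  5 109 121  56  33  33  29  35  31  42  31  77 106  72  32  24  31]
white 962 x [-39.5  40.8] y [26.6 42.2] hist [  0  13  46  95  42  46  51  50  41  44  54 114 147 111  44  37  27]
```

```bash
cat > fit.py <<'E'
from h import *
from scipy.optimize import least_squares
def fit(w,c,zb):
    q=w[np.isfinite(w[...,2])];h=q[:,2]-zb;d=np.hypot(q[:,0]-c[0],q[:,1]-c[1])
    S=q[(h>6)&(h<22)&(d<52)&(d>34)]
    r=least_squares(lambda x:np.hypot(S[:,0]-x[0],S[:,1]-x[1])-43.5,c,loss='soft_l1',f_scale=1.5)
    T=q[(h>25)&(h<37)&(d<40)&(d>29)];A=np.c_[T[:,:2]-c,np.ones(len(T))]
    p=least_squares(lambda x:A@x-T[:,2],[0,0,zb+30],loss='soft_l1',f_scale=1).x
    print('centre',r.x.round(2),len(S),'res',np.median(abs(r.fun)).round(2),'top plane',p.round(3),len(T))
E
python3 - <<'E'
from fit import *
w=cloud(load('side'));fit(w,(422.3,228.2),0);fit(w,(490,360.),136)
q=w[np.isfinite(w[...,2])];S=q[(q[:,2]<105.5)&(q[:,2]>99.5)&(np.hypot(q[:,0]-487,q[:,1]-361)<40)]
T=q[(q[:,2]<70)&(q[:,2]>15)&(np.hypot(q[:,0]-487,q[:,1]-361)<52)]
print('lid',np.percentile(S[:,0],[1,99]),np.percentile(S[:,1],99)-33,len(S))
E
```

```text
centre [422.07 223.21] 180 res 1.29 top plane [ 5.0000e-03 -5.3000e-02  3.1925e+01] 212
centre [489.88 354.98] 250 res 1.02 top plane [ 1.0000e-03 -3.3000e-02  1.6722e+02] 333
lid [454.76183722 517.10049728] 360.88594171050676 278
```

Run:
```python
from h import *
go(485.9,358.6,166,75)
```

```text
d [ 0.0033 -0.0001  0.0263] a [ 0.16  0.18 -0.06] yaw 75 | t 14.7 at [489.  357.8 192.3] F [-0.8  0.8 -4.3] q [ 0.63  0.42 -0.03  1.12 -0.    0.89] w 0.6049550202035153 63.875946033294895
```

>>> play_rows([
  {"dx": 0.0033,"dy": 0,"dz": 0,"ax": 0.2,"ay": 0.2,"az": 0,"jaw": 0.04},
  {"dx": 0.0033,"dy": 0,"dz": 0.005,"ax": 0.2,"ay": 0.2,"az": 0,"jaw": 0.04},
  {"dx": 0.0033,"dy": 0,"dz": 0.012,"ax": 0.2,"ay": 0.2,"az": 0,"jaw": 0.04},
  {"dx": 0.0033,"dy": 0,"dz": 0.02,"ax": 0.2,"ay": 0.2,"az": 0,"jaw": 0.04},
  {"dx": 0.0033,"dy": 0,"dz": 0.025,"ax": 0.2,"ay": 0.2,"az": 0,"jaw": 0.04},
  {"dx": 0.0033,"dy": 0,"dz": 0.026,"ax": 0.2,"ay": 0.2,"az": 0,"jaw": 0.04},
  {"dx": 0.0033,"dy": 0,"dz": 0.026,"ax": 0.2,"ay": 0.2,"az": 0,"jaw": 0.04},
  {"dx": 0.0033,"dy": 0,"dz": 0.026,"ax": 0.2,"ay": 0.2,"az": 0,"jaw": 0.04},
  {"dx": 0.0033,"dy": 0,"dz": 0.026,"ax": 0.2,"ay": 0.2,"az": 0,"jaw": 0.04},
])

```text
time: 15.45
ee_pos: [485.6, 359.8, 165.9]
orientation: [-0.0, 0.13, 0.991, -0.0]
force: [-0.1, -0.0, -2.8]
gripper_width: 0.607
gripper_force: 63.9
```

Run:
```python
from fit import *
go(485.9,358.6,140,75)
s=snap('side');o,_=tool();fit(cloud(s),(487,360.),o['ee_pos'][2]-56.3)
```

```text
d [-0.0007 -0.001   0.0259] a [-0.05 -0.03  0.03] yaw 75 | t 15.45 at [485.6 359.8 165.9] F [-0.1 -0.  -2.8] q [ 0.64  0.43 -0.07  1.07 -0.    0.9 ] w 0.6065297313162346 63.87544972806609
centre [486.57 357.28] 237 res 1.2 top plane [-0.00000e+00  4.00000e-03  1.40825e+02] 309
```

>>> play_rows([
  {"dx": -0.0005,"dy": -0.001,"dz": 0.002,"ax": 0,"ay": 0,"az": 0,"jaw": 0.04},
  {"dx": -0.0005,"dy": -0.001,"dz": 0.005,"ax": 0,"ay": 0,"az": 0,"jaw": 0.04},
  {"dx": -0.0005,"dy": -0.001,"dz": 0.008,"ax": 0,"ay": 0,"az": 0,"jaw": 0.04},
  {"dx": -0.0005,"dy": -0.001,"dz": 0.011,"ax": 0,"ay": 0,"az": 0,"jaw": 0.04},
  {"dx": -0.0005,"dy": -0.001,"dz": 0.014,"ax": 0,"ay": 0,"az": 0,"jaw": 0.04},
  {"dx": -0.0005,"dy": -0.001,"dz": 0.016,"ax": 0,"ay": 0,"az": 0,"jaw": 0.04},
  {"dx": -0.0005,"dy": -0.001,"dz": 0.016,"ax": 0,"ay": 0,"az": 0,"jaw": 0.04},
  {"dx": -0.0005,"dy": -0.001,"dz": 0.016,"ax": 0,"ay": 0,"az": 0,"jaw": 0.04},
])

```text
time: 16.17
ee_pos: [485.3, 358.4, 149.5]
orientation: [-0.001, 0.13, 0.991, -0.001]
force: [-0.6, 0.2, -3.1]
gripper_width: 0.605
gripper_force: 63.9
```

>>> play_rows([
  {"dx": 0,"dy": 0,"dz": 0.003,"ax": 0,"ay": 0,"az": 0,"jaw": 0.04},
  {"dx": 0,"dy": 0,"dz": 0.006,"ax": 0,"ay": 0,"az": 0,"jaw": 0.04},
  {"dx": 0,"dy": 0,"dz": 0.008,"ax": 0,"ay": 0,"az": 0,"jaw": 0.04},
  {"dx": 0,"dy": 0,"dz": 0.01,"ax": 0,"ay": 0,"az": 0,"jaw": 0.04},
  {"dx": 0,"dy": 0,"dz": 0.0115,"ax": 0,"ay": 0,"az": 0,"jaw": 0.04},
  {"dx": 0,"dy": 0,"dz": 0.012,"ax": 0,"ay": 0,"az": 0,"jaw": 0.04},
  {"dx": 0,"dy": 0,"dz": 0.012,"ax": 0,"ay": 0,"az": 0,"jaw": 0.04},
  {"dx": 0,"dy": 0,"dz": 0.012,"ax": 0,"ay": 0,"az": 0,"jaw": 0.04},
])

```text
time: 16.83
ee_pos: [485.5, 358.5, 137.7]
orientation: [-0.001, 0.13, 0.991, -0.001]
force: [-0.6, 0.0, -3.9]
gripper_width: 0.608
gripper_force: 63.9
```

Run:
```python
from fit import *
go(486,358.5,136.3,75)
s=snap('side');o,_=tool();fit(cloud(s),(487,360.),o['ee_pos'][2]-56.3)
```

```text
d [-0.0005  0.0002  0.0014] a [-0.07 -0.06  0.02] yaw 75 | t 16.8333 at [485.5 358.5 137.7] F [-0.6  0.  -3.9] q [ 0.64  0.45 -0.12  1.   -0.    0.9 ] w 0.6082142138020835 63.87578289995872
centre [486.82 355.74] 224 res 1.21 top plane [-1.10000e-02 -9.00000e-03  1.12516e+02] 310
```

>>> play_rows([
  {"dx": 0,"dy": 0,"dz": 0.0006,"ax": 0,"ay": 0,"az": 0,"jaw": 0.04},
  {"dx": 0,"dy": 0,"dz": 0.0012,"ax": 0,"ay": 0,"az": 0,"jaw": 0.04},
  {"dx": 0,"dy": 0,"dz": 0.0015,"ax": 0,"ay": 0,"az": 0,"jaw": 0.04},
  {"dx": 0,"dy": 0,"dz": 0.0015,"ax": 0,"ay": 0,"az": 0,"jaw": 0.04},
])

```text
time: 17.22
ee_pos: [485.6, 358.5, 136.5]
orientation: [-0.0, 0.13, 0.991, -0.0]
force: [-0.7, 0.6, -1.8]
gripper_width: 0.611
gripper_force: 64.1
```

Weight is coming off (−3.9 to −1.8 N), so it is on the shoulder. I release and rise.

>>> play_rows([
  {"dx": 0,"dy": 0,"dz": 0,"ax": 0,"ay": 0,"az": 0,"jaw": 0.056},
  {"dx": 0,"dy": 0,"dz": 0,"ax": 0,"ay": 0,"az": 0,"jaw": 0.06},
  {"dx": 0,"dy": 0,"dz": 0,"ax": 0,"ay": 0,"az": 0,"jaw": 0.07},
  {"dx": 0,"dy": 0,"dz": 0,"ax": 0,"ay": 0,"az": 0,"jaw": 0.08},
  {"dx": 0,"dy": 0,"dz": 0,"ax": 0,"ay": 0,"az": 0,"jaw": 0.085},
  {"dx": 0,"dy": 0,"dz": 0,"ax": 0,"ay": 0,"az": 0,"jaw": 0.085},
  {"dx": 0,"dy": 0,"dz": 0,"ax": 0,"ay": 0,"az": 0,"jaw": 0.085},
  {"dx": 0,"dy": 0,"dz": -0.02,"ax": 0,"ay": 0,"az": 0,"jaw": 0.085},
  {"dx": 0,"dy": 0,"dz": -0.045,"ax": 0,"ay": 0,"az": 0,"jaw": 0.085},
  {"dx": 0,"dy": 0,"dz": -0.075,"ax": 0,"ay": 0,"az": 0,"jaw": 0.085},
  {"dx": 0,"dy": 0,"dz": -0.1,"ax": 0,"ay": 0,"az": 0,"jaw": 0.085},
  {"dx": 0,"dy": 0,"dz": -0.1,"ax": 0,"ay": 0,"az": 0,"jaw": 0.085},
  {"dx": 0,"dy": 0,"dz": -0.1,"ax": 0,"ay": 0,"az": 0,"jaw": 0.06},
  {"dx": 0,"dy": 0,"dz": -0.1,"ax": 0,"ay": 0,"az": 0,"jaw": 0.03},
  {"dx": 0,"dy": 0,"dz": -0.1,"ax": 0,"ay": 0,"az": 0,"jaw": 0},
  {"dx": 0,"dy": 0,"dz": -0.1,"ax": 0,"ay": 0,"az": 0,"jaw": 0},
  {"dx": 0,"dy": 0,"dz": -0.1,"ax": 0,"ay": 0,"az": 0,"jaw": 0},
  {"dx": 0,"dy": 0,"dz": -0.1,"ax": 0,"ay": 0,"az": 0,"jaw": 0},
  {"dx": 0,"dy": 0,"dz": -0.1,"ax": 0,"ay": 0,"az": 0,"jaw": 0},
])

```text
time: 18.8
ee_pos: [485.4, 358.4, 235.6]
orientation: [-0.001, 0.13, 0.991, -0.001]
force: [-0.2, -0.1, -0.3]
gripper_width: 0.005
gripper_force: 0.0
```

Run:
```python
from fit import *
go(485.6,358.5,195,75)
s=snap('side');w=cloud(s);fit(w,(487,360.),80)
q=w[np.isfinite(w[...,2])];d=np.hypot(q[:,0]-487,q[:,1]-361)
for b in((99+80,108+80),(74,86)):
    p=q[(d<50)&(q[:,2]>b[0])&(q[:,2]<b[1])];lo,hi=np.percentile(p[:,:2],[1,99],axis=0);print(b,len(p),(lo+hi)/2,hi-lo,np.median(p[:,2]))
p=q[(d<60)&(q[:,2]>205)&(q[:,2]<260)];print('tip',np.sort(p[:,2])[:5])
cv2.imwrite('pics/side4.png',cv2.resize(s['frame'][200:370,260:410],(530,600),interpolation=cv2.INTER_CUBIC))
```

```text
d [-0.0002  0.0002  0.0406] a [-0.12 -0.09  0.02] yaw 75 | t 18.8 at [485.4 358.4 235.6] F [-0.2 -0.1 -0.3] q [ 0.64  0.4   0.06  1.23 -0.    0.9 ] w 0.005312779228266481 0.0
centre [486.74 355.73] 226 res 1.02 top plane [-8.00000e-03 -2.20000e-02  1.11533e+02] 315
(179, 188) 157 [486.14361035 361.21786918] [31.36985677 32.63490182] 182.73489286770382
(74, 86) 286 [486.69349884 378.69822227] [88.04748968 54.22866028] 80.4592932988977
tip [228.02527008 228.22955972 228.35095999 228.54232574 228.95242446]
```

View pics/side4.png

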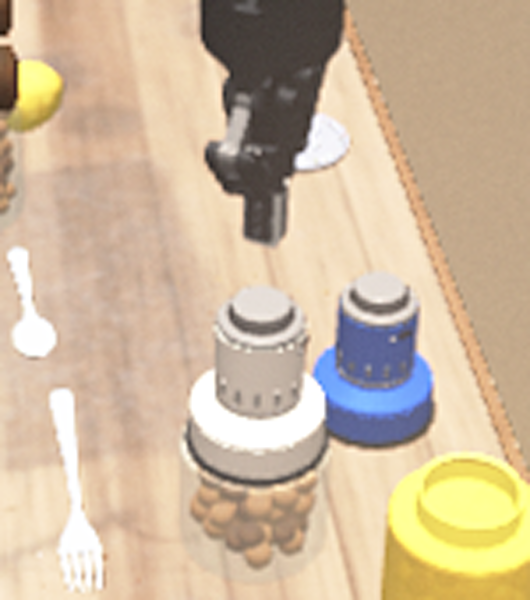

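Sealer sits upright on the shoulder: button top at z=182.7, crop (262,300), shut fingers centred above at (263,240). I press gently in small steps.

>>> play_rows([
  {"dx": 0,"dy": 0,"dz": 0.015,"ax": 0,"ay": 0,"az": 0,"jaw": 0},
  {"dx": 0,"dy": 0,"dz": 0.03,"ax": 0,"ay": 0,"az": 0,"jaw": 0},
  {"dx": 0,"dy": 0,"dz": 0.038,"ax": 0,"ay": 0,"az": 0,"jaw": 0},
  {"dx": 0,"dy": 0,"dz": 0.042,"ax": 0,"ay": 0,"az": 0,"jaw": 0},
  {"dx": 0,"dy": 0,"dz": 0.044,"ax": 0,"ay": 0,"az": 0,"jaw": 0},
  {"dx": 0,"dy": 0,"dz": 0.046,"ax": 0,"ay": 0,"az": 0,"jaw": 0},
  {"dx": 0,"dy": 0,"dz": 0.047,"ax": 0,"ay": 0,"az": 0,"jaw": 0},
  {"dx": 0,"dy": 0,"dz": 0.047,"ax": 0,"ay": 0,"az": 0,"jaw": 0},
  {"dx": 0,"dy": 0,"dz": 0.047,"ax": 0,"ay": 0,"az": 0,"jaw": 0},
])

```text
time: 19.6
ee_pos: [485.6, 358.5, 190.1]
orientation: [-0.0, 0.13, 0.991, -0.0]
force: [-1.0, -1.9, 4.5]
gripper_width: 0.002
gripper_force: 2.0
```

>>> play_rows([
  {"dx": 0,"dy": 0,"dz": 0.001,"ax": 0,"ay": 0,"az": 0,"jaw": 0},
  {"dx": 0,"dy": 0,"dz": 0.002,"ax": 0,"ay": 0,"az": 0,"jaw": 0},
  {"dx": 0,"dy": 0,"dz": 0.003,"ax": 0,"ay": 0,"az": 0,"jaw": 0},
  {"dx": 0,"dy": 0,"dz": 0.004,"ax": 0,"ay": 0,"az": 0,"jaw": 0},
  {"dx": 0,"dy": 0,"dz": 0.005,"ax": 0,"ay": 0,"az": 0,"jaw": 0},
  {"dx": 0,"dy": 0,"dz": 0.006,"ax": 0,"ay": 0,"az": 0,"jaw": 0},
  {"dx": 0,"dy": 0,"dz": 0.006,"ax": 0,"ay": 0,"az": 0,"jaw": 0},
  {"dx": 0,"dy": 0,"dz": 0.006,"ax": 0,"ay": 0,"az": 0,"jaw": 0},
])

```text
time: 20.27
ee_pos: [485.8, 358.7, 185.1]
orientation: [0.0, 0.13, 0.991, 0.0]
force: [-3.0, -2.6, 11.7]
gripper_width: -0.0
gripper_force: 5.8
```

>>> play_rows([
  {"dx": 0,"dy": 0,"dz": 0.0005,"ax": 0,"ay": 0,"az": 0,"jaw": 0},
  {"dx": 0,"dy": 0,"dz": 0.0008,"ax": 0,"ay": 0,"az": 0,"jaw": 0},
  {"dx": 0,"dy": 0,"dz": 0.0008,"ax": 0,"ay": 0,"az": 0,"jaw": 0},
  {"dx": 0,"dy": 0,"dz": 0.0008,"ax": 0,"ay": 0,"az": 0,"jaw": 0},
  {"dx": 0,"dy": 0,"dz": 0.0008,"ax": 0,"ay": 0,"az": 0,"jaw": 0},
  {"dx": 0,"dy": 0,"dz": 0.0008,"ax": 0,"ay": 0,"az": 0,"jaw": 0},
])

```text
time: 20.77
ee_pos: [485.9, 358.8, 185.0]
orientation: [0.001, 0.13, 0.991, 0.0]
force: [-5.1, -3.1, 14.0]
gripper_width: 0.001
gripper_force: 7.5
```

Run:
```python
from fit import *
go(485.6,358.5,185,75)
w=cloud(snap('side'));fit(w,(487,360.),80)
q=w[np.isfinite(w[...,2])];d=np.hypot(q[:,0]-487,q[:,1]-361)
for b in(171,183),(183,190):
    p=q[(d<24)&(q[:,2]>b[0])&(q[:,2]<b[1])];print(b,len(p),np.histogram(p[:,2],np.arange(b[0],b[1]+1))[0])
```

```text
d [ 0.0002 -0.0004  0.    ] a [0.06 0.05 0.02] yaw 75 | t 20.7667 at [485.9 358.8 185. ] F [-5.1 -3.1 14. ] q [ 0.64  0.42 -0.04  1.11 -0.    0.9 ] w 0.0014603048762761662 7.465955992229283
centre [486.74 355.99] 224 res 1.08 top plane [-8.00000e-03 -1.40000e-02  1.11514e+02] 322
(171, 183) 204 [10 30 30 32 31 23 23 15  5  3  2  0]
(183, 190) 30 [2 5 3 5 5 6 4]
```

TCP has stopped moving while the force rises to 14 N, so the button is on its stop. I hold.

>>> play_rows([
  {"dx": 0,"dy": 0,"dz": 0,"ax": 0,"ay": 0,"az": 0,"jaw": 0},
  {"dx": 0,"dy": 0,"dz": 0,"ax": 0,"ay": 0,"az": 0,"jaw": 0},
  {"dx": 0,"dy": 0,"dz": 0,"ax": 0,"ay": 0,"az": 0,"jaw": 0},
  {"dx": 0,"dy": 0,"dz": 0,"ax": 0,"ay": 0,"az": 0,"jaw": 0},
  {"dx": 0,"dy": 0,"dz": 0,"ax": 0,"ay": 0,"az": 0,"jaw": 0},
  {"dx": 0,"dy": 0,"dz": 0,"ax": 0,"ay": 0,"az": 0,"jaw": 0},
  {"dx": 0,"dy": 0,"dz": 0,"ax": 0,"ay": 0,"az": 0,"jaw": 0},
  {"dx": 0,"dy": 0,"dz": 0,"ax": 0,"ay": 0,"az": 0,"jaw": 0},
  {"dx": 0,"dy": 0,"dz": 0,"ax": 0,"ay": 0,"az": 0,"jaw": 0},
  {"dx": 0,"dy": 0,"dz": 0,"ax": 0,"ay": 0,"az": 0,"jaw": 0},
  {"dx": 0,"dy": 0,"dz": 0,"ax": 0,"ay": 0,"az": 0,"jaw": 0},
  {"dx": 0,"dy": 0,"dz": 0,"ax": 0,"ay": 0,"az": 0,"jaw": 0},
  {"dx": 0,"dy": 0,"dz": 0,"ax": 0,"ay": 0,"az": 0,"jaw": 0},
  {"dx": 0,"dy": 0,"dz": 0,"ax": 0,"ay": 0,"az": 0,"jaw": 0},
  {"dx": 0,"dy": 0,"dz": 0,"ax": 0,"ay": 0,"az": 0,"jaw": 0},
  {"dx": 0,"dy": 0,"dz": 0,"ax": 0,"ay": 0,"az": 0,"jaw": 0},
  {"dx": 0,"dy": 0,"dz": 0,"ax": 0,"ay": 0,"az": 0,"jaw": 0},
  {"dx": 0,"dy": 0,"dz": 0,"ax": 0,"ay": 0,"az": 0,"jaw": 0},
  {"dx": 0,"dy": 0,"dz": 0,"ax": 0,"ay": 0,"az": 0,"jaw": 0},
  {"dx": 0,"dy": 0,"dz": 0,"ax": 0,"ay": 0,"az": 0,"jaw": 0},
])

```text
time: 22.48
ee_pos: [485.9, 358.8, 185.1]
orientation: [0.0, 0.13, 0.991, 0.0]
force: [-4.8, -2.7, 14.8]
gripper_width: -0.003
gripper_force: 7.5
```

>>> play_rows([
  {"dx": 0,"dy": 0,"dz": 0,"ax": 0,"ay": 0,"az": 0,"jaw": 0},
  {"dx": 0,"dy": 0,"dz": 0,"ax": 0,"ay": 0,"az": 0,"jaw": 0},
  {"dx": 0,"dy": 0,"dz": 0,"ax": 0,"ay": 0,"az": 0,"jaw": 0},
  {"dx": 0,"dy": 0,"dz": 0,"ax": 0,"ay": 0,"az": 0,"jaw": 0},
  {"dx": 0,"dy": 0,"dz": 0,"ax": 0,"ay": 0,"az": 0,"jaw": 0},
  {"dx": 0,"dy": 0,"dz": 0,"ax": 0,"ay": 0,"az": 0,"jaw": 0},
  {"dx": 0,"dy": 0,"dz": 0,"ax": 0,"ay": 0,"az": 0,"jaw": 0},
  {"dx": 0,"dy": 0,"dz": 0,"ax": 0,"ay": 0,"az": 0,"jaw": 0},
  {"dx": 0,"dy": 0,"dz": 0,"ax": 0,"ay": 0,"az": 0,"jaw": 0},
  {"dx": 0,"dy": 0,"dz": 0,"ax": 0,"ay": 0,"az": 0,"jaw": 0},
  {"dx": 0,"dy": 0,"dz": 0,"ax": 0,"ay": 0,"az": 0,"jaw": 0},
  {"dx": 0,"dy": 0,"dz": 0,"ax": 0,"ay": 0,"az": 0,"jaw": 0},
  {"dx": 0,"dy": 0,"dz": 0,"ax": 0,"ay": 0,"az": 0,"jaw": 0},
  {"dx": 0,"dy": 0,"dz": 0,"ax": 0,"ay": 0,"az": 0,"jaw": 0},
  {"dx": 0,"dy": 0,"dz": 0,"ax": 0,"ay": 0,"az": 0,"jaw": 0},
  {"dx": 0,"dy": 0,"dz": 0,"ax": 0,"ay": 0,"az": 0,"jaw": 0},
  {"dx": 0,"dy": 0,"dz": 0,"ax": 0,"ay": 0,"az": 0,"jaw": 0},
  {"dx": 0,"dy": 0,"dz": 0,"ax": 0,"ay": 0,"az": 0,"jaw": 0},
  {"dx": 0,"dy": 0,"dz": 0,"ax": 0,"ay": 0,"az": 0,"jaw": 0},
  {"dx": 0,"dy": 0,"dz": 0,"ax": 0,"ay": 0,"az": 0,"jaw": 0},
])

```text
time: 24.15
ee_pos: [485.9, 358.8, 185.0]
orientation: [0.0, 0.13, 0.991, 0.0]
force: [-5.7, -3.5, 14.8]
gripper_width: 0.001
gripper_force: 7.5
```

Run:
```python
from fit import *
go(485.6,358.5,185,75)
fit(cloud(snap('side')),(487,360.),80)
```

```text
d [ 0.0002 -0.0004  0.    ] a [0.06 0.05 0.03] yaw 75 | t 24.15 at [485.9 358.8 185. ] F [-5.7 -3.5 14.8] q [ 0.64  0.42 -0.04  1.11  0.    0.9 ] w 0.0012768750515499494 7.465272250701673
centre [486.5  355.95] 227 res 1.02 top plane [-9.00000e-03 -1.60000e-02  1.11133e+02] 319
```

Stable for over 3.3 s with nothing shifted; I hand in.

```bash
python3 -c "
from plant import robot
print(robot.hand_in())"
```

```text
the job is handed in; nothing more can be done
None
```

I handed the job in at about 24 s: the smaller lid is seated in the jar's neck, the white sealer stands on the shoulder, and the shut fingers are still holding its button on the stop at about 15 N, after more than three seconds (the hand-in returned no verdict).

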